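Rack the cast necks in order, sort the covers and gates, hang up the dip basket

ROBOT

A 7-joint arm with a two-finger parallel gripper is mounted at the origin on the work surface. World frame = base frame: x ahead of the robot, y to its left, z up, the work surface at z = 0. Lengths are in m, angles in rad, forces in N, time in s.
With the tool pointing down it reaches from about 0.4 to 0.85 m from the base axis. Payload 4.5 kg.
Tool frame: the origin (TCP) lies at the very end of the fingers, on their centre line; the grasp point (between the pads) lies 19 mm behind it; z points along the fingers, y is the line along which they close (so a half turn about z gives the same grasp; the last joint's range is limited). The gripper opens to 88 mm and grips with 3 to 60 N. Pads are 18 mm wide; open, the fingers measure 123 mm over their backs; the gripper's body (75 mm by 187 mm) begins 45 mm behind the grasp point.
Start: joints at [1.284, 0.689, -0.195, 1.565, 0.157, 0.902, -0.215], TCP at [0.197, -0.593, 0.239] pointing down, gripper open.
Joint ranges: [-3.01, 3.01], [-0.46, 2.08], [-1.47, 1.51], [0.13, 2.56], [-1, 4.14], [0.04, 2.09], [-2.66, 2.66]. Speed limits (rad/s): [2.57, 2.57, 3.14, 3.14, 3.14, 3.14, 3.14].

INTERFACE

Orientations are given as a unit quaternion [x, y, z, w].
In Python, from plant import r gives the robot as it stands. The module is installed in compiled form; this text tells all that it offers.
- The arm moves only by the shell command python3 -m pendant 'ROWS' [FORCE]. ROWS is JSON, one flat list of numbers, 7 for each row, row after row: the opening, from 0 (shut) to 1 (fully open), then the shift along the tool's x, y, z scaled (see below), then the turn, a rotation vector about the tool's x, y, z scaled (see below). A call has 1 to 12 rows; each row is the pose to reach, as a shift and turn from the pose commanded when the call began, along the tool's axes at that moment; what a row does not reach only later rows make up. The controller multiplies each number of a shift by 0.15 m and each number of a turn by pi/2 rad. A row lasts 1/10 s, in which the tool goes at most 50 mm and 8.59 degrees, less where a joint would pass 70% of its speed; a pose out of reach is approached as far as the arm can. A call with a number of a shift or a turn outside -1 to 1 is refused whole. A call with a gripper value outside its range is refused whole. The fingers move at their own pace and stop on an object; FORCE is the grip in N (left out, the last holds). Time passes only in rows, so rows that repeat a pose let the fingers close. It gives the time, the measured TCP pose, the force, the opening and the grip force at its end, in the units of the state.
- r.get_state(): the state, without advancing time (a new reading comes with each control period).
- r.snapshot(name): name is "scene" or "side" or "wrist"; returns a dict with "img" (400x640x3 uint8, red, green, blue), "mtx" (3x3 intrinsics, pixels), "cam_to_world" (4x4, takes a point from camera to world coordinates). Camera axes: x right, y up, looking along -z (the intrinsics and any distortion apply to the point x, -y, -z); pixel columns grow to the right and rows downward; lengths in m; the calibration is good to about 2 mm. A picture is of the moment at which its call begins. There is no depth.
- r.finish_job(): hands the job in; it is judged then, once.
The state is a dict: "clock": time; "q": joint angles; "qd": joint speeds; "joint_torque": joint torques, N m; "tool_pos": TCP position; "eef_rot": TCP orientation; "contact_force": force on the tool from outside, world axes, zero at the start; "moment": the same for the moment, N m; "opening": opening from 0.0 (shut) to 1.0 (fully open); "finger_force": force on a finger pad.
Only numpy, scipy, OpenCV 4.12 (cv2) and the standard library are available. Lean on these libraries where they do the work, as an engineer would, in place of code of your own. Each camera call takes 0.05 s, during which the arm holds its last target. There are 200 camera calls.

TASK

Fill the rack for the washer in number order: the 66 mm neck goes in pocket 1 (one rivet), then the 86 mm neck in pocket 2, the 106 mm one in pocket 3 and the 126 mm one in pocket 4, each standing flat on the pocket floor and let go before the next goes in; if a size is missing today, leave its pocket empty. Also, at any time, put the cut-off gates (bars) into the tall bin and the covers (plates with a boss) into the low tray, and hang the dip basket by its handle on the hook. Leave the brush, wrench, oil bottle and tin where they are.

Things in the scene. Friction and masses are not known exactly. Their poses are not given: they have to be found in the camera images.
- rack: fixed grey rack, 98 x 356 x 26 mm high: four open pockets 64 x 64 mm, 20 mm deep, 85 mm apart along its y. The broad front rim (robot side) has one, two, three or four black rivets beside pockets 1, 2, 3 and 4; pocket 1 is at the +y end (robot's left). Origin: centre of the pocket row, on the table; z up.
- pocket1 (a point): centre of the floor of pocket 1 (one rivet), 6 mm above the table; the pocket's mouth is 20 mm higher; axes as the rack's
- pocket2 (a point): centre of the floor of pocket 2 (two rivets), 6 mm above the table; the pocket's mouth is 20 mm higher; axes as the rack's
- pocket3 (a point): centre of the floor of pocket 3 (three rivets), 6 mm above the table; the pocket's mouth is 20 mm higher; axes as the rack's
- pocket4 (a point): centre of the floor of pocket 4 (four rivets), 6 mm above the table; the pocket's mouth is 20 mm higher; axes as the rack's
- neck1: size-1 cast aluminium pipe neck, 66 mm tall in all, standing on a round flange 56 mm across and 10 mm thick; above it a plain round pipe 36 mm across. Origin: centre of its underside; z up along the pipe. About 160 g. May be absent
- neck2: size-2 cast aluminium pipe neck, 86 mm tall in all, standing on a round flange 56 mm across and 10 mm thick; above it a plain round pipe 36 mm across. Origin: centre of its underside; z up along the pipe. About 200 g. May be absent
- neck3: size-3 cast aluminium pipe neck, 106 mm tall in all, standing on a round flange 56 mm across and 10 mm thick; above it a plain round pipe 36 mm across. Origin: centre of its underside; z up along the pipe. About 240 g. May be absent
- neck4: size-4 cast aluminium pipe neck, 126 mm tall in all, standing on a round flange 56 mm across and 10 mm thick; above it a plain round pipe 36 mm across. Origin: centre of its underside; z up along the pipe. About 280 g. May be absent
- gate1: cut-off casting gate: aluminium bar 100 x 24 x 22 mm high lying along its own x, with a stub 16 to 22 mm across and 22 mm tall on top near its +x end (36 mm from the middle). Origin: centre of the bar's underside; z up. About 140 g. May be absent
- gate2: cut-off casting gate: aluminium bar 100 x 24 x 22 mm high lying along its own x, with a stub 16 to 22 mm across and 22 mm tall on top near its +x end (36 mm from the middle). Origin: centre of the bar's underside; z up. About 140 g. May be absent
- cover1: aluminium cover: flat plate 84 mm long (own x) x 46 mm wide x 10 mm thick with a round boss 26 mm across standing on its middle, 38 mm high in all. Origin: centre of its underside; z up. About 150 g. May be absent
- cover2: aluminium cover: flat plate 84 mm long (own x) x 46 mm wide x 10 mm thick with a round boss 26 mm across standing on its middle, 38 mm high in all. Origin: centre of its underside; z up. About 150 g. May be absent
- tallbin: fixed tall blue bin, 150 (x) x 165 (y) mm outside, 85 mm high, walls and floor 5 mm, open on top. Origin: centre of its underside
- lowtray: fixed low blue tray, 150 (x) x 165 (y) mm outside, 35 mm high, walls and floor 5 mm, open on top. Origin: centre of its underside
- basket: open sheet-steel dip basket 70 (x) x 110 (y) x 50 mm high with a stiff square handle: two uprights at the y ends and a level top bar along y, 10 x 10 mm thick and 110 mm long, its top 155 mm above the underside. Clear opening under the bar: 98 mm wide, 95 mm high. Origin: centre of its underside; z up. 250 g
- bar (a point): middle of the basket's handle bar, on the bar's centre line (150 mm above the basket's underside); axes as the basket's
- hook: fixed hook stand: round base 100 mm across, post 16 mm across and 240 mm tall, and from it a level round arm 8 mm thick, at 220 mm height, that runs 100 mm along the stand's own -x axis and turns up at its free end by 22 mm. Origin: centre of the base's underside
- hookseat (a point): top of the hook's arm where a handle bar hangs: 62 mm from the post's axis, 224 mm high; axes as the stand's (arm along -x)
- wrench: bystander: steel wrench 160 mm long lying near the robot. Origin: centre of its underside (tools: on their underside)
- brush: bystander: hand brush 170 mm long lying beyond the rack. Origin: centre of its underside (tools: on their underside)
- oilcan: bystander: steel oil bottle 52 mm across, 130 mm tall, beyond the rack. Origin: centre of its underside (tools: on their underside)
- tin: bystander: tin 68 mm across, 75 mm tall, by the rack's left end. Origin: centre of its underside (tools: on their underside)
Things that resemble listed ones, but are neither listed nor needed, are in the scene too. Leave any green look-alike of the cover2 alone. What is shaped like the gate2 but blue is not meant.

How it is judged:
On the way, in this order (a step that is already met when the one before it is completed fails the run):
1. the size-1 neck (66 mm), if there is one, stands down in pocket 1 and is let go (horizontal distance between neck1 and pocket1 below 0.01 m and z of neck1 in the frame of pocket1 below 0.005 m and angle between neck1's own z axis and vertical below 0.12 rad and contact force between the fingers and neck1 below 0.3 N), for 0.2 s.
2. the size-2 neck (86 mm), if there is one, stands down in pocket 2 and is let go (horizontal distance between neck2 and pocket2 below 0.01 m and z of neck2 in the frame of pocket2 below 0.005 m and angle between neck2's own z axis and vertical below 0.12 rad and contact force between the fingers and neck2 below 0.3 N), for 0.2 s.
3. the size-3 neck (106 mm), if there is one, stands down in pocket 3 and is let go (horizontal distance between neck3 and pocket3 below 0.01 m and z of neck3 in the frame of pocket3 below 0.005 m and angle between neck3's own z axis and vertical below 0.12 rad and contact force between the fingers and neck3 below 0.3 N), for 0.2 s.
4. the size-4 neck (126 mm), if there is one, stands down in pocket 4 and is let go (horizontal distance between neck4 and pocket4 below 0.01 m and z of neck4 in the frame of pocket4 below 0.005 m and angle between neck4's own z axis and vertical below 0.12 rad and contact force between the fingers and neck4 below 0.3 N), for 0.2 s.
At the end, for the whole second after the job is handed in: Each neck present upright in its own pocket (10 mm of centre, 5 mm of floor, 0.12 rad); gates inside the tall bin (origin below 70 mm), covers inside the low tray (below 30 mm); basket hanging on the hook by its bar (45 mm of the seat, 0.3 rad), clear of the table; all at rest (horizontal distance between neck1 and pocket1 below 0.01 m and z of neck1 in the frame of pocket1 below 0.005 m and angle between each of neck1, neck2, neck3, neck4's own z axis and vertical below 0.12 rad and linear speed of each of neck1, neck2, neck3, neck4, gate1, cover1, gate2, cover2 below 0.02 m/s and horizontal distance between neck2 and pocket2 below 0.01 m and z of neck2 in the frame of pocket2 below 0.005 m and horizontal distance between neck3 and pocket3 below 0.01 m and z of neck3 in the frame of pocket3 below 0.005 m and horizontal distance between neck4 and pocket4 below 0.01 m and z of neck4 in the frame of pocket4 below 0.005 m and x of gate1 in the frame of tallbin between -0.07 and 0.07 m and y of gate1 in the frame of tallbin between -0.075 and 0.075 m and height (world z) of each of gate1, gate2 below 0.07 m and x of cover1 in the frame of lowtray between -0.07 and 0.07 m and y of cover1 in the frame of lowtray between -0.075 and 0.075 m and height (world z) of each of cover1, cover2 below 0.03 m and x of gate2 in the frame of tallbin between -0.07 and 0.07 m and y of gate2 in the frame of tallbin between -0.075 and 0.075 m and x of cover2 in the frame of lowtray between -0.07 and 0.07 m and y of cover2 in the frame of lowtray between -0.075 and 0.075 m and distance between bar and hookseat below 0.045 m and contact force between basket and hook above 0.8 N and height (world z) of basket above 0.06 m and angle between basket's own z axis and vertical below 0.3 rad and linear speed of basket below 0.03 m/s); the robot touches nothing.
It fails at once if the wrench is moved more than 80 mm (distance of wrench from where it was at the start of the episode above 0.08 m).
It fails at once if the brush is moved more than 80 mm (distance of brush from where it was at the start of the episode above 0.08 m).
It fails at once if the oilcan is moved more than 80 mm (distance of oilcan from where it was at the start of the episode above 0.08 m).
It fails at once if the tin is moved more than 80 mm (distance of tin from where it was at the start of the episode above 0.08 m).
Of neck1, neck2, neck3, neck4 only 3 to 4 are there at a start; the rules pass over those that are not, and their reading is None.
Of gate1, gate2, cover1, cover2 only 2 to 4 are there at a start; the rules pass over those that are not, and their reading is None.
At some moment in a run one of neck1, neck2, gate1, gate2, cover1, cover2 may be knocked a few centimetres aside while the robot is not near it.
It also fails if it takes over 210 s, if anything falls off the work surface, if the arm or the gripper's body presses on something with over 40 N, if the wrist force passes 120 N, or if a joint passes its speed limit or range.

## Working session

There is one attempt and no reset: what is moved stays moved. The work goes in short steps, Python scripts to look and compute and a shell command to move; the robot and the scene stay as the last step left them, time stands still between calls to the robot, and variables do not carry over. Pictures are saved under pics/ and viewed, at most 14 in all, crops included, and the job is handed in when it is done.

```bash
mkdir -p pics
cat > h.py <<'E'
import numpy as np, cv2, sys
from plant import r
from scipy.spatial.transform import Rotation as R
def snap(n,f=None):
    s=r.snapshot(n)
    if f: cv2.imwrite('pics/'+f,s['img'][:,:,::-1]); np.savez('pics/'+f+'.npz',**{k:s[k] for k in('img','mtx','cam_to_world')})
    return s
def load(f): return np.load('pics/'+f+'.npz')
def ray(s,u,v):
    K=s['mtx'];T=s['cam_to_world']
    d=np.linalg.solve(K,[u,v,1.]);d=T[:3,:3]@(d*[1,-1,-1]);return T[:3,3],d
def onz(s,u,v,z):
    o,d=ray(s,u,v);return o+d*(z-o[2])/d[2]
def proj(s,p):
    T=s['cam_to_world'];c=T[:3,:3].T@(np.array(p)-T[:3,3]);c=c*[1,-1,-1];q=s['mtx']@c;return q[:2]/q[2]
E
python3 - <<'E'
from h import *
for n in('scene','side','wrist'):
    s=snap(n,n+'0.png');print(n,s['cam_to_world'].round(3).tolist(),s['mtx'].round(1).tolist())
s=r.get_state();print({k:np.round(v,3) for k,v in s.items()})
print(R.from_quat(s['eef_rot']).as_matrix().round(3))
E
```

```text
scene [[0.822, -0.463, 0.331, 0.914], [0.569, 0.664, -0.485, -0.62], [0.005, 0.587, 0.81, 1.152], [0.0, 0.0, 0.0, 1.0]] [[414.6, 0.0, 321.3], [0.0, 414.6, 208.0], [0.0, 0.0, 1.0]]
side [[-0.803, 0.392, -0.448, -0.08], [-0.596, -0.536, 0.598, 0.763], [-0.005, 0.748, 0.664, 1.016], [0.0, 0.0, 0.0, 1.0]] [[505.7, 0.0, 316.1], [0.0, 505.7, 197.4], [0.0, 0.0, 1.0]]
wrist [[0.316, 0.912, 0.262, 0.264], [-0.949, 0.304, 0.085, -0.572], [-0.002, -0.276, 0.961, 0.385], [0.0, 0.0, 0.0, 1.0]] [[289.2, 0.0, 314.4], [0.0, 289.2, 199.5], [0.0, 0.0, 1.0]]
{'clock': np.float64(0.15), 'q': array([ 1.284,  0.69 , -0.195,  1.566,  0.157,  0.902, -0.215]), 'qd': array([-0.002, -0.002, -0.   , -0.002, -0.   , -0.   ,  0.001]), 'joint_torque': array([-1.0000e-03, -5.2786e+01, -1.2690e+00, -1.5359e+01, -5.3000e-02,
        4.0000e-03,  0.0000e+00]), 'tool_pos': array([ 0.197, -0.593,  0.238]), 'eef_rot': array([ 0.987,  0.16 , -0.   , -0.001]), 'contact_force': array([ 0.216, -0.027, -0.52 ]), 'moment': array([0.007, 0.037, 0.02 ]), 'finger_force': np.float64(0.0), 'opening': np.float64(0.999)}
[[ 0.949  0.315 -0.   ]
 [ 0.315 -0.949  0.001]
 [-0.    -0.001 -1.   ]]
```

View pics/scene0.png

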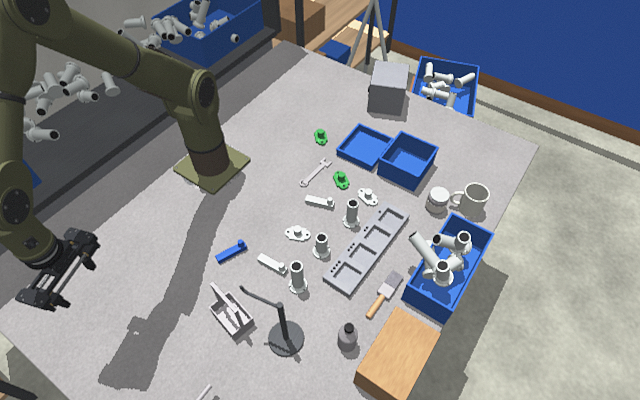

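View pics/side0.png

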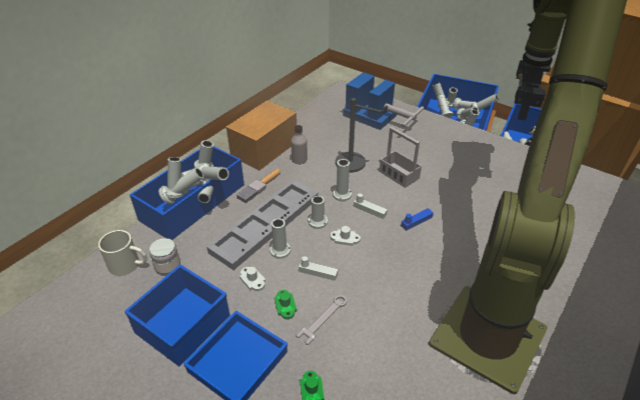

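The scene view shows three necks at (351,213), (321,245) and (297,277). White gates are at (320,201) and (271,263), and a blue decoy at (231,250). Covers are at (297,233) and (367,196), with green decoys at (341,180) and (320,135). The rack is around (367,250), the bins at (365,145) and (407,158), the hook at (285,340) and the basket at (230,310). The side view agrees. Next: zoomed crops.

Run:
```python
from h import *
for f,(x,y,w,h),k,o in(('scene0.png',(200,120,250,240),2.5,'sc.png'),('side0.png',(200,70,240,220),2.7,'sd.png')):
    i=cv2.imread('pics/'+f)[y:y+h,x:x+w];i=cv2.resize(i,None,fx=k,fy=k,interpolation=cv2.INTER_CUBIC)
    for g in range(0,w,50): cv2.putText(i,str(x+g),(int(g*k),10),0,.35,(0,0,255))
    for g in range(0,h,50): cv2.putText(i,str(y+g),(0,int(g*k)+10),0,.35,(0,0,255))
    cv2.imwrite('pics/'+o,i)
```

```text
(no output)
```

View pics/sc.png

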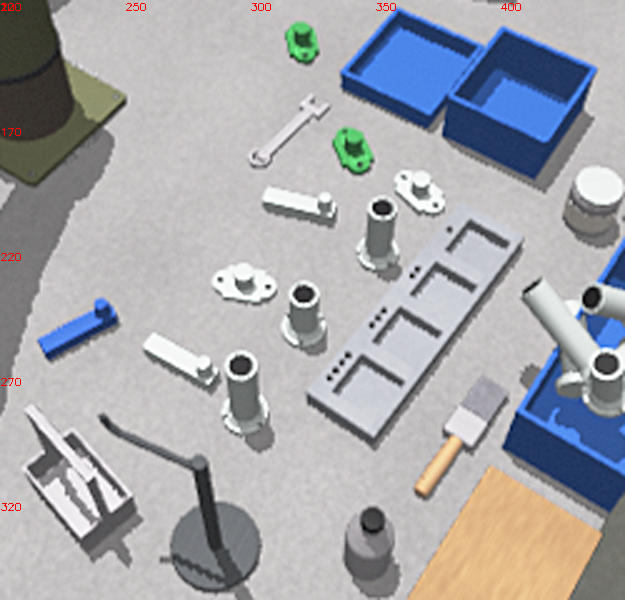

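View pics/sd.png

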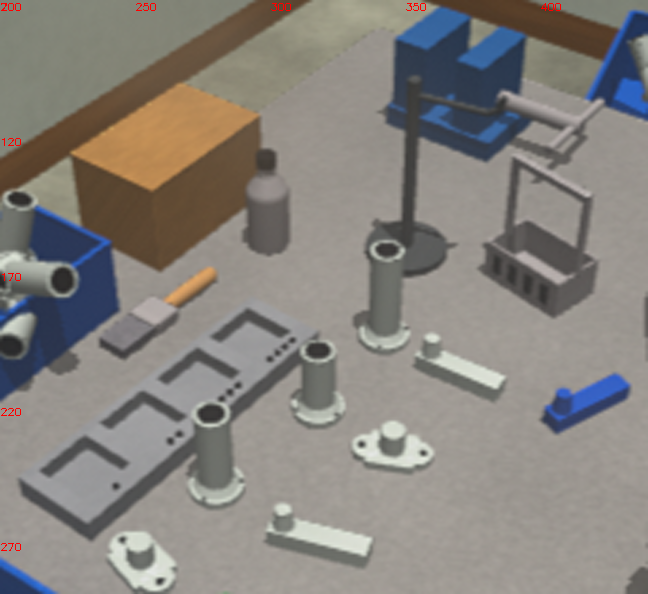

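The crops show it clearly. Rivet counts run 1→4 from the bin end to the hook end. Three necks (short in the middle), two white gates, two white covers, the basket and the hook arm are all visible. I triangulate the picked points for coarse positions.

```bash
cat >> h.py <<'E'
def tri(obs):
    A=np.zeros((3,3));b=np.zeros(3);L=[]
    for s,u,v in obs:
        o,d=ray(s,u,v);d=d/np.linalg.norm(d);P=np.eye(3)-np.outer(d,d);A+=P;b+=P@o;L.append((o,P))
    p=np.linalg.solve(A,b);return p,max(np.linalg.norm(P@(p-o)) for o,P in L)
E
python3 - <<'E'
from h import *
a,b=load('scene0.png'),load('side0.png')
for n,s,t in[('nA',(382,208),(211,413)),('nB',(305,294),(318,350)),('nC',(241,365),(387,250)),('g1stub',(325,200),(283,510)),('g1far',(266,197),(367,547)),('g2stub',(204,364),(432,339)),('g2far',(150,341),(500,381)),
 ('c1boss',(244,274),(393,431)),('c1e',(219,281),(362,443)),('c1e',(268,291),(424,453)),('c2boss',(420,179),(138,538)),('c2e',(404,188),(123,541)),('c2e',(433,205),(160,580)),('rivet1',(449,229),(116,486)),('rackFL',(309,396),(318,333)),('rackBR',(523,240),(22,482)),
 ('bh',(27,408),(517,158)),('bh',(96,487),(587,198)),('bh',(27,408),(587,198)),('bh',(96,487),(517,158)),('post',(199,462),(414,80)),('tip',(103,418),(502,100))]:
    p,e=tri([(a,200+s[0]/2.5,120+s[1]/2.5),(b,200+t[0]/2.7,70+t[1]/2.7)]);print(n,p.round(3),round(e,3),end=' ; ')
print()
# blue bins via scene rim pts
for n,q in[('tray rim',[(401,12),(483,47),(430,122),(343,77)]),('bin rim',[(505,31),(594,70),(535,168)])]:
    z=.035 if 'tray' in n else .085
    print(n,[onz(a,200+u/2.5,120+v/2.5,z).round(3)[:2].tolist() for u,v in q])
# wrench, brush, oil, tin
for n,u,v,z in[('wr',260,158,0),('wr',315,105,0),('oil',370,545,0),('tin',593,210,0),('greenC',352,150,.01),('blueG',78,328,.01),('hookbase',215,545,0)]: print(n,onz(a,200+u/2.5,120+v/2.5,z).round(3)[:2],end=' ')
E
```

```text
nA [0.557 0.079 0.104] 0.001 ; nB [ 0.542 -0.072  0.084] 0.001 ; nC [ 0.551 -0.209  0.123] 0.001 ; g1stub [0.464 0.09  0.038] 0.001 ; g1far [0.385 0.063 0.014] 0.001 ; g2stub [ 0.483 -0.199  0.039] 0.001 ; g2far [ 0.4   -0.205  0.018] 0.002 ; c1boss [ 0.442 -0.065  0.031] 0.001 ; c1e [ 0.442 -0.066  0.016] 0.031 ; c1e [ 0.442 -0.067 -0.003] 0.033 ; c2boss [0.551 0.196 0.037] 0.0 ; c2e [0.551 0.191 0.025] 0.019 ; c2e [ 0.556  0.197 -0.024] 0.019 ; rivet1 [0.622 0.153 0.025] 0.001 ; rackFL [ 0.604 -0.154  0.017] 0.002 ; rackBR [0.709 0.199 0.015] 0.002 ; bh [ 0.459 -0.38   0.193] 0.034 ; bh [ 0.466 -0.421  0.098] 0.041 ; bh [ 0.407 -0.387  0.149] 0.002 ; bh [ 0.516 -0.413  0.142] 0.004 ; post [ 0.619 -0.357  0.235] 0.0 ; tip [ 0.518 -0.375  0.238] 0.0 ; 
tray rim [[0.356, 0.464], [0.498, 0.47], [0.509, 0.294], [0.358, 0.296]]
bin rim [[0.527, 0.469], [0.668, 0.471], [0.682, 0.263]]
wr [0.331 0.124] wr [0.338 0.253] oil [ 0.761 -0.257] tin [0.763 0.313] greenC [0.435 0.205] blueG [ 0.311 -0.238] hookbase [ 0.619 -0.356]
```

Measured heights are 0.104, 0.084 and 0.123, so A is neck3 (0.557,0.079), B is neck2 (0.542,-0.072) and C is neck4 (0.551,-0.209). Neck1 is absent. I raise the arm and go to an overview pose with yaw 0.

```bash
cat >> h.py <<'E'
def go(*t):  # t: (x,y,z,yawdeg of tool x); prints shift in tool units from current measured pose, turn about tool z
    s=r.get_state();M=R.from_quat(s['eef_rot']).as_matrix();p=np.array(s['tool_pos'])
    for x,y,z,w in t:
        d=M.T@(np.array([x,y,z])-p)/.15;c=np.degrees(np.arctan2(M[1,0],M[0,0]));print('shift',d.round(3),'turnz',round(-(((w-c)+180)%360-180)/90,3))
        W=np.radians(w);M=np.array([[np.cos(W),np.sin(W),0],[np.sin(W),-np.cos(W),0],[0,0,-1]]);p=np.array([x,y,z])
def st():
    s=r.get_state();M=R.from_quat(s['eef_rot']).as_matrix()
    print('t',round(float(s['clock']),1),'tcp',np.round(s['tool_pos'],4),'yaw',round(float(np.degrees(np.arctan2(M[1,0],M[0,0]))),2),'tilt',np.round(M[:,2],3)[:2],'open',round(float(s['opening']),3),'ff',round(float(s['finger_force']),1),'F',np.round(s['contact_force'],1),'q',np.round(s['q'],2))
E
P="python3 -m pendant"
$P '[1,0,0,-0.733,0,0,0.205, 1,0,0,-0.733,0,0,0.205, 1,0,0,-0.733,0,0,0.205, 1,0,0,-0.733,0,0,0.205]'
$P '[1,0.5,-1,0,0,0,0, 1,0.5,-1,0,0,0,0, 1,0.5,-1,0,0,0,0, 1,0.5,-1,0,0,0,0]'
$P '[1,0.5,-1,0,0,0,0, 1,0.5,-1,0,0,0,0, 1,0.5,-1,0,0,0,0, 1,0.5,-1,0,0,0,0]'
$P '[1,0.5,-1,0,0,0,0, 1,0.5,-1,0,0,0,0, 1,0.5,-1,0,0,0,0, 1,0.5,-1,0,0,0,0]'
$P '[1,0.5,-1,0,0,0,0, 1,0.5,-1,0,0,0,0, 1,0.5,-1,0,0,0,0, 1,0.5,-1,0,0,0,0, 1,0.5,-1,0,0,0,0]'
python3 - <<'E'
from h import *
st();s=snap('wrist','w1.png')
E
```

```text
clock: 0.55
tool_pos: [0.1976, -0.594, 0.3507]
eef_rot: [1.0, -0.0, 0.001, 0.002]
contact_force: [0.9, -0.8, -0.9]
opening: 1.001
finger_force: 0.0
clock: 0.95
tool_pos: [0.2744, -0.4371, 0.3467]
eef_rot: [1.0, 0.004, -0.001, -0.003]
contact_force: [1.1, -0.6, 0.0]
opening: 1.0
finger_force: 0.0
clock: 1.35
tool_pos: [0.3485, -0.2875, 0.3469]
eef_rot: [1.0, 0.004, -0.001, -0.002]
contact_force: [0.3, 0.4, -0.1]
opening: 1.0
finger_force: 0.0
clock: 1.75
tool_pos: [0.4233, -0.1379, 0.347]
eef_rot: [1.0, 0.004, -0.001, -0.002]
contact_force: [0.1, -0.8, 0.1]
opening: 1.0
finger_force: 0.0
clock: 2.25
tool_pos: [0.4975, 0.01, 0.3466]
eef_rot: [1.0, 0.003, -0.002, -0.001]
contact_force: [-0.9, -1.4, 0.1]
opening: 0.999
finger_force: 0.0
t 2.2 tcp [0.4975 0.01   0.3466] yaw 0.38 tilt [-0.004  0.002] open 0.999 ff 0.0 F [-0.9 -1.4  0.1] q [ 0.07  0.4  -0.26  1.78  0.12  0.99 -1.81]
```

View pics/w1.png

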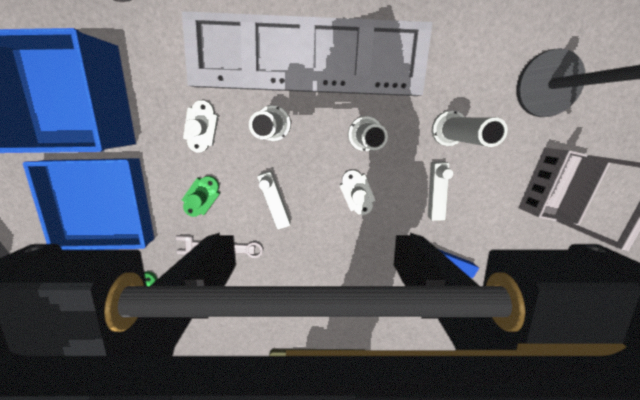

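The wrist view shows the rack rim at (185–432, 15–95), necks at (264,123), (372,134) and (490,131), covers at (199,127) and (354,192), and gates at (273,200) and (440,190). Next is a second wrist place further forward, over the rack.

```bash
P="python3 -m pendant"
$P '[1,0.8,0,0,0,0,0.004, 1,0.8,0,0,0,0,0.004, 1,0.8,0,0,0,0,0.004, 1,0.8,0,0,0,0,0.004, 1,0.8,0,0,0,0,0.004]' >/dev/null
python3 - <<'E'
from h import *
st();s=snap('wrist','w2.png')
i=s['img'][:,:,::-1];cv2.imwrite('pics/w2v.png',cv2.resize(i[20:300,110:510],None,fx=2,fy=2,interpolation=cv2.INTER_CUBIC))
E
```

```text
t 2.8 tcp [0.6162 0.0043 0.3474] yaw -0.55 tilt [-0.003 -0.001] open 1.0 ff 0.0 F [-0.4  0.6 -0.6] q [ 0.05  0.58 -0.24  1.44  0.14  1.15 -1.79]
```

View pics/w2v.png

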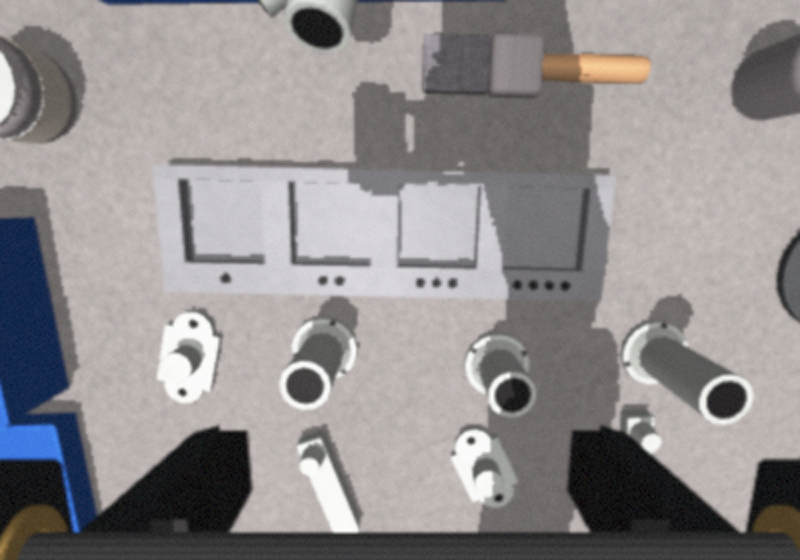

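This view gives the rack's top corners (crop (155,166), (613,176), (603,300), (163,290)), the pocket mouths, the rivets at row ≈280 and the neck mouths. I refine these with masks and the two wrist views.

Run:
```python
from h import *
w1,w2=load('w1.png'),load('w2.png')
f=lambda u,v:(110+u/2,20+v/2)
c=[onz(w2,*f(*p),.026)[:2] for p in[(155,166),(613,176),(603,300),(163,290)]]
print('corners',np.round(c,4).tolist(),[round(float(np.linalg.norm(c[i]-c[(i+1)%4])),3) for i in range(4)],'mean',np.mean(c,0).round(4))
for k,q in enumerate([[(180,179),(266,181),(265,262),(186,262)],[(290,181),(371,182),(371,264),(292,263)],[(397,184),(480,184),(477,268),(398,266)],[(503,185),(589,187),(582,270),(504,268)]]):
    m=[onz(w2,*f(*p),.026)[:2] for p in q];print('pocket',k+1,np.mean(m,0).round(4),np.ptp(m,0).round(3))
# dark blobs: rivets and bores
for n,w in(('w1',w1),('w2',w2)):
    g=cv2.cvtColor(w['img'],cv2.COLOR_RGB2GRAY);b=((g<75)*255).astype('uint8');b[235:]=0
    N,l,s,ce=cv2.connectedComponentsWithStats(b)
    print(n,[(s[i][4],ce[i].round(1).tolist()) for i in range(1,N) if 3<s[i][4]<700])
```

```text
corners [[0.7078, 0.1965], [0.6972, -0.1562], [0.6003, -0.1566], [0.612, 0.2026]] [0.353, 0.097, 0.359, 0.096] mean [0.6543 0.0216]
pocket 1 [0.6656 0.1474] [0.064 0.069]
pocket 2 [0.6636 0.0633] [0.064 0.065]
pocket 3 [ 0.6605 -0.0212] [0.065 0.064]
pocket 4 [ 0.6582 -0.1055] [0.066 0.067]
w1 [(np.int32(134), [199.3, 43.1]), (np.int32(4), [210.5, 22.0]), (np.int32(6), [256.8, 24.7]), (np.int32(81), [345.3, 27.9]), (np.int32(78), [387.0, 29.6]), (np.int32(9), [415.2, 34.4]), (np.int32(7), [414.0, 46.0]), (np.int32(7), [413.0, 54.0]), (np.int32(215), [523.8, 83.7]), (np.int32(19), [411.4, 67.4]), (np.int32(9), [220.1, 77.7]), (np.int32(6), [272.5, 80.0]), (np.int32(5), [281.4, 80.2]), (np.int32(18), [324.9, 82.1]), (np.int32(15), [333.6, 82.6]), (np.int32(16), [342.5, 83.0]), (np.int32(19), [377.2, 84.2]), (np.int32(19), [385.9, 84.6]), (np.int32(17), [394.6, 84.9]), (np.int32(19), [403.2, 85.2]), (np.int32(4), [202.5, 106.5]), (np.int32(269), [261.9, 124.7]), (np.int32(331), [492.6, 131.9]), (np.int32(281), [374.5, 136.9]), (np.int32(44), [87.8, 159.2]), (np.int32(12), [113.8, 158.8]
[... 621 characters left out ...]
(np.int32(21), [497.4, 8.6]), (np.int32(352), [268.1, 33.7]), (np.int32(568), [551.8, 43.8]), (np.int32(214), [494.2, 47.8]), (np.int32(96), [125.6, 62.4]), (np.int32(39), [145.5, 74.4]), (np.int32(42), [337.4, 65.7]), (np.int32(92), [202.7, 130.1]), (np.int32(86), [400.7, 135.1]), (np.int32(168), [507.3, 148.0]), (np.int32(4), [222.5, 158.5]), (np.int32(4), [335.5, 161.5]), (np.int32(16), [368.2, 162.1]), (np.int32(17), [376.4, 162.0]), (np.int32(14), [384.3, 162.5]), (np.int32(15), [392.1, 162.5]), (np.int32(196), [261.7, 212.5]), (np.int32(213), [366.3, 217.1]), (np.int32(243), [472.6, 219.4]), (np.int32(587), [544.9, 225.4]), (np.int32(10), [412.1, 233.6]), (np.int32(4), [216.5, 234.0])]
```

Run:
```python
from h import *
w1,w2,a,b=[load(x+'.png') for x in('w1','w2','scene0','side0')]
S=lambda u,v:(a,200+u/2.5,120+v/2.5)
D=lambda u,v:(b,200+u/2.7,70+v/2.7)
for n,p,q in[('n3',(261.9,124.7),(261.7,212.5)),('n2',(374.5,136.9),(366.3,217.1)),('n4',(492.6,131.9),(472.6,219.4)),('riv4',(403.2,85.2),(392.1,162.5)),('riv4a',(377.2,84.2),(368.2,162.1))]:
    x,e=tri([(w1,*p),(w2,*q)]);print(n,x.round(4),round(e,4))
for n,p,q,s,d in[('n3',(261.9,124.7),(261.7,212.5),(382,208),(211,413)),('n2',(374.5,136.9),(366.3,217.1),(305,294),(318,350)),('n4',(492.6,131.9),(472.6,219.4),(241,365),(387,250))]:
    x,e=tri([(w1,*p),(w2,*q),S(*s),D(*d)]);print(n,x.round(4),round(e,4))
    z={'n3':.106,'n2':.086,'n4':.126}[n];print([onz(k,u,v,z).round(4)[:2].tolist() for k,u,v in[(w1,*p),(w2,*q),S(*s),D(*d)]])
x,y,yaw=.542,-.07,90
go((.542,-.073,.2,90))
```

```text
n3 [0.5569 0.0771 0.1078] 0.0001
n2 [ 0.541  -0.0741  0.0864] 0.0004
n4 [ 0.5508 -0.2107  0.1271] 0.0001
riv4 [ 0.6133 -0.1234  0.0285] 0.0001
riv4a [ 0.6144 -0.0845  0.0289] 0.0001
n3 [0.5565 0.0782 0.1039] 0.0011
[[0.5568, 0.0774], [0.5563, 0.0776], [0.5581, 0.0775], [0.5546, 0.0799]]
n2 [ 0.5414 -0.0732  0.0846] 0.0028
[[0.541, -0.0738], [0.5408, -0.0746], [0.5439, -0.072], [0.5391, -0.0703]]
n4 [ 0.5507 -0.2102  0.125 ] 0.0022
[[0.5508, -0.2114], [0.5505, -0.2112], [0.5521, -0.2092], [0.548, -0.2061]]
shift [-0.486  0.521  0.988] turnz -1.006
```

The two wrist views and the outside views agree within 2 mm, and the heights match. I hover over neck2 with yaw 90, so the fingers close along world x.

```bash
P="python3 -m pendant"
cat >> h.py <<'E'
def bore(x,y,h,f=None):
    s=snap('wrist',f);g=cv2.cvtColor(s['img'],cv2.COLOR_RGB2GRAY);b=((g<75)*255).astype('uint8')
    N,l,t,c=cv2.connectedComponentsWithStats(b);p=proj(s,(x,y,h));o=[]
    for i in range(1,N):
        if 40<t[i][4]<4000 and np.linalg.norm(c[i]-p)<70: o.append((int(t[i][4]),c[i].round(1).tolist(),onz(s,*c[i],h)[:2].round(4).tolist()))
    print('pred',p.round(1),o)
E
$P '[1,-0.49,0.52,0.99,0,0,-1, 1,-0.49,0.52,0.99,0,0,-1, 1,-0.49,0.52,0.99,0,0,-1, 1,-0.49,0.52,0.99,0,0,-1, 1,-0.49,0.52,0.99,0,0,-1, 1,-0.49,0.52,0.99,0,0,-1, 1,-0.49,0.52,0.99,0,0,-1, 1,-0.49,0.52,0.99,0,0,-1, 1,-0.49,0.52,0.99,0,0,-1, 1,-0.49,0.52,0.99,0,0,-1, 1,-0.49,0.52,0.99,0,0,-1, 1,-0.49,0.52,0.99,0,0,-1]' 30 >/dev/null
python3 - <<'E'
from h import *
st();bore(.541,-.0738,.086,'w3.png');go((.541,-.0738,.045,90),(.541,-.0738,.16,90),(.6636,.0633,.16,88.3),(.6636,.0633,.053,88.3))
E
```

```text
t 4.0 tcp [ 0.5422 -0.0719  0.2006] yaw 89.58 tilt [-0.001 -0.001] open 0.999 ff 0.0 F [-0.5 -0.2 -0.2] q [ 0.43  0.7  -0.65  1.83  0.57  0.81 -0.52]
pred [313.2 195.5] [(206, [363.9, 209.0], [0.589, -0.0875]), (605, [313.3, 195.6], [0.541, -0.074])]
shift [-0.013 -0.009  1.037] turnz -0.006
shift [ 0.     0.    -0.767] turnz -0.0
shift [0.914 0.817 0.   ] turnz 0.019
shift [0.    0.    0.713] turnz -0.0
```

```bash
P="python3 -m pendant"
$P '[1,-0.01,-0.01,1,0,0,0, 1,-0.01,-0.01,1,0,0,0, 1,-0.01,-0.01,1,0,0,0, 1,-0.01,-0.01,1,0,0,0, 0,-0.01,-0.01,1,0,0,0, 0,-0.01,-0.01,1,0,0,0, 0,-0.01,-0.01,1,0,0,0, 0,-0.01,-0.01,1,0,0,0, 0,-0.01,-0.01,1,0,0,0, 0,-0.01,-0.01,1,0,0,0, 0,-0.01,-0.01,1,0,0,0, 0,-0.01,-0.01,1,0,0,0]' 30
$P '[0,0,0,-0.75,0,0,0, 0,0,0,-0.75,0,0,0, 0,0,0,-0.75,0,0,0, 0,0,0,-0.75,0,0,0]'
$P '[0,0.91,0.82,0,0,0,0.02, 0,0.91,0.82,0,0,0,0.02, 0,0.91,0.82,0,0,0,0.02, 0,0.91,0.82,0,0,0,0.02, 0,0.91,0.82,0,0,0,0.02, 0,0.91,0.82,0,0,0,0.02, 0,0.91,0.82,0,0,0,0.02]' >/dev/null
python3 - <<'E'
from h import *
st();bore(.6636,.0633,.086+.11,'w4.png');go((.6636,.0633,.057,88.3))
E
```

```text
clock: 5.3
tool_pos: [0.5419, -0.0727, 0.0504]
eef_rot: [0.71, 0.704, -0.0, -0.0]
contact_force: [-2.4, -0.5, 4.0]
opening: 0.398
finger_force: 30.0
clock: 5.7
tool_pos: [0.5434, -0.0727, 0.1641]
eef_rot: [0.71, 0.704, 0.001, 0.001]
contact_force: [0.1, -0.2, -3.0]
opening: 0.4
finger_force: 30.0
t 6.4 tcp [0.6646 0.0609 0.1604] yaw 87.72 tilt [-0.004 -0.003] open 0.396 ff 30.0 F [ 0.2 -0.3 -3.6] q [ 0.14  0.89 -0.59  1.48  0.57  0.95 -0.66]
pred [311.4 277. ] []
shift [ 0.019 -0.008  0.693] turnz -0.007
```

```bash
P="python3 -m pendant"
$P '[0,0.025,-0.007,0,0,0,-0.005, 0,0.025,-0.007,0,0,0,-0.005, 0,0.025,-0.007,0.3,0,0,-0.005, 0,0.025,-0.007,0.5,0,0,-0.005, 0,0.025,-0.007,0.6,0,0,-0.005, 0,0.025,-0.007,0.68,0,0,-0.005, 0,0.025,-0.007,0.68,0,0,-0.005, 0,0.025,-0.007,0.68,0,0,-0.005]'
python3 -c "from h import *;st()"
```

```text
clock: 7.25
tool_pos: [0.6663, 0.0672, 0.0618]
eef_rot: [0.718, 0.696, 0.001, 0.0]
contact_force: [0.4, -0.5, -1.3]
opening: 0.403
finger_force: 30.0
t 7.2 tcp [0.6663 0.0672 0.0618] yaw 88.21 tilt [0.002 0.001] open 0.403 ff 30.0 F [ 0.4 -0.5 -1.3] q [ 0.1   1.02 -0.53  1.53  0.66  0.78 -0.73]
```

```bash
P="python3 -m pendant"
$P '[0,0,0,0,0,0,0, 0,0,0,0,0,0,0, 0,0,0,0,0,0,0]'
python3 -c "from h import *;st();go((.6636,.0646,.058,88.3))"
```

```text
clock: 7.55
tool_pos: [0.6659, 0.0669, 0.0615]
eef_rot: [0.718, 0.696, 0.001, 0.0]
contact_force: [-0.1, 0.5, -0.6]
opening: 0.398
finger_force: 30.0
t 7.5 tcp [0.6659 0.0669 0.0615] yaw 88.21 tilt [0.001 0.   ] open 0.398 ff 30.0 F [-0.1  0.5 -0.6] q [ 0.1   1.02 -0.53  1.53  0.66  0.78 -0.73]
shift [-0.016 -0.015  0.024] turnz -0.001
```

```bash
P="python3 -m pendant"
$P '[0,-0.016,-0.015,0,0,0,0, 0,-0.016,-0.015,0,0,0,0, 0,-0.016,-0.015,0.02,0,0,0, 0,-0.016,-0.015,0.02,0,0,0, 0,-0.016,-0.015,0.02,0,0,0]'
python3 -c "from h import *;st();go((.6636,.0646,.058,88.3));snap('scene','sc5.png');snap('side','sd5.png')"
```

```text
clock: 8.05
tool_pos: [0.6629, 0.0645, 0.0574]
eef_rot: [0.718, 0.696, -0.0, -0.0]
contact_force: [-0.1, 0.1, -1.8]
opening: 0.401
finger_force: 30.0
t 8.1 tcp [0.6629 0.0645 0.0574] yaw 88.23 tilt [-0. -0.] open 0.401 ff 30.0 F [-0.1  0.1 -1.8] q [ 0.1   1.02 -0.53  1.54  0.66  0.77 -0.74]
shift [ 0.001  0.005 -0.004] turnz -0.001
```

```bash
P="python3 -m pendant"
$P '[0.8,0,0,0,0,0,0, 0.8,0,0,0,0,0,0, 0.8,0,0,0,0,0,0, 0.8,0,0,0,0,0,0]'
$P '[0.8,0,0,-0.9,0,0,0, 0.8,0,0,-0.9,0,0,0, 0.8,0,0,-0.9,0,0,0, 0.8,0,0,-0.9,0,0,0]'
python3 - <<'E'
from h import *
st();bore(.6636,.0633,.092,'w6.png');go((.5568,.0775,.2,90))
s=load('w6.png');cv2.imwrite('pics/w6v.png',s['img'][60:340,120:520,::-1])
E
```

```text
clock: 8.55
tool_pos: [0.6633, 0.0645, 0.058]
eef_rot: [0.718, 0.696, 0.0, 0.0]
contact_force: [-0.5, -0.7, 0.9]
opening: 0.739
finger_force: 0.0
clock: 8.95
tool_pos: [0.6664, 0.0661, 0.1989]
eef_rot: [0.718, 0.696, 0.005, 0.003]
contact_force: [0.2, 0.7, 0.0]
opening: 0.801
finger_force: 0.0
t 8.9 tcp [0.6664 0.0661 0.1989] yaw 88.19 tilt [0.011 0.003] open 0.801 ff 0.0 F [0.2 0.7 0. ] q [ 0.14  0.85 -0.62  1.46  0.55  1.   -0.64]
pred [310.1 199.2] [(637, [308.8, 199.0], [0.6624, 0.0635])]
shift [ 0.06  -0.722 -0.032] turnz -0.02
```

View pics/w6v.png

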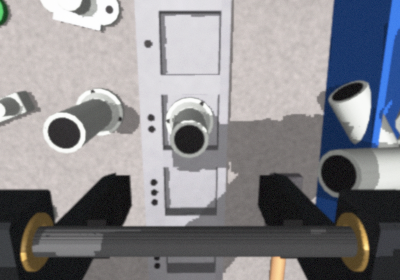

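Neck2 stands upright in pocket 2 (two rivets); its mouth at crop (190,138) is 1 mm from the pocket centre. On to neck3, seen at crop (68,132).

```bash
P="python3 -m pendant"
$P '[1,0.06,-0.72,-0.03,0,0,-0.02, 1,0.06,-0.72,-0.03,0,0,-0.02, 1,0.06,-0.72,-0.03,0,0,-0.02, 1,0.06,-0.72,-0.03,0,0,-0.02, 1,0.06,-0.72,-0.03,0,0,-0.02, 1,0.06,-0.72,-0.03,0,0,-0.02]' 30 >/dev/null
python3 - <<'E'
from h import *
st();bore(.5568,.0775,.106,'w7.png');go((.557,.0773,.066,90))
E
```

```text
t 9.6 tcp [0.5571 0.0765 0.1968] yaw 89.91 tilt [0.001 0.   ] open 0.999 ff 0.0 F [-0.5  0.3  0.2] q [ 0.15  0.72 -0.63  1.79  0.56  0.82 -0.76]
pred [313.9 199.7] [(139, [355.6, 208.2], [0.5927, 0.0698]), (733, [313.8, 200.8], [0.5567, 0.0765])]
shift [ 0.004 -0.     0.872] turnz -0.001
```

```bash
P="python3 -m pendant"
$P '[1,0,0,0.87,0,0,0, 1,0,0,0.87,0,0,0, 1,0,0,0.87,0,0,0, 1,0,0,0.87,0,0,0, 0,0,0,0.87,0,0,0, 0,0,0,0.87,0,0,0, 0,0,0,0.87,0,0,0, 0,0,0,0.87,0,0,0, 0,0,0,0.87,0,0,0, 0,0,0,0.87,0,0,0, 0,0,0,0.87,0,0,0]' 30
$P '[0,0,0,-0.85,0,0,0, 0,0,0,-0.85,0,0,0, 0,0,0,-0.85,0,0,0, 0,0,0,-0.85,0,0,0, 0,0,0,-0.85,0,0,0]'
python3 -c "
from h import *
st();go((.6605,-.0212,.19,88.3))"
```

```text
clock: 10.75
tool_pos: [0.5559, 0.0769, 0.067]
eef_rot: [0.707, 0.707, 0.001, 0.0]
contact_force: [1.4, -0.2, -0.8]
opening: 0.4
finger_force: 30.0
clock: 11.25
tool_pos: [0.5548, 0.0762, 0.1936]
eef_rot: [0.707, 0.707, -0.001, 0.0]
contact_force: [0.1, 0.5, -3.2]
opening: 0.396
finger_force: 30.0
t 11.2 tcp [0.5548 0.0762 0.1936] yaw 90.0 tilt [-0.001 -0.001] open 0.396 ff 30.0 F [ 0.1  0.5 -3.2] q [ 0.15  0.73 -0.63  1.8   0.57  0.81 -0.77]
shift [-0.649  0.704  0.024] turnz 0.019
```

```bash
P="python3 -m pendant"
$P '[0,-0.65,0.7,0,0,0,0.02, 0,-0.65,0.7,0,0,0,0.02, 0,-0.65,0.7,0,0,0,0.02, 0,-0.65,0.7,0,0,0,0.02, 0,-0.65,0.7,0,0,0,0.02, 0,-0.65,0.7,0,0,0,0.02, 0,-0.65,0.7,0.3,0,0,0.02, 0,-0.65,0.7,0.55,0,0,0.02, 0,-0.65,0.7,0.55,0,0,0.02, 0,-0.65,0.7,0.55,0,0,0.02]'
python3 -c "
from h import *
st();go((.6605,-.0212,.0735,88.3))"
```

```text
clock: 12.25
tool_pos: [0.6597, -0.0192, 0.1118]
eef_rot: [0.717, 0.697, -0.0, -0.001]
contact_force: [0.0, 0.3, -3.0]
opening: 0.4
finger_force: 30.0
t 12.2 tcp [ 0.6597 -0.0192  0.1118] yaw 88.34 tilt [-0.001  0.001] open 0.4 ff 30.0 F [ 0.   0.3 -3. ] q [ 0.26  0.95 -0.58  1.54  0.63  0.85 -0.59]
shift [-0.013  0.006  0.255] turnz 0.0
```

```bash
P="python3 -m pendant"
$P '[0,-0.013,0.006,0.05,0,0,0, 0,-0.013,0.006,0.05,0,0,0, 0,-0.013,0.006,0.15,0,0,0, 0,-0.013,0.006,0.22,0,0,0, 0,-0.013,0.006,0.25,0,0,0, 0,-0.013,0.006,0.25,0,0,0]'
python3 -c "
from h import *
st();go((.6605,-.0212,.0735,88.3))"
```

```text
clock: 12.85
tool_pos: [0.6608, -0.0228, 0.0734]
eef_rot: [0.718, 0.696, -0.001, -0.0]
contact_force: [0.9, 0.6, -2.8]
opening: 0.403
finger_force: 29.9
t 12.8 tcp [ 0.6608 -0.0228  0.0734] yaw 88.22 tilt [-0.001 -0.   ] open 0.403 ff 29.9 F [ 0.9  0.6 -2.8] q [ 0.25  1.   -0.55  1.55  0.67  0.79 -0.61]
shift [ 0.011 -0.003 -0.001] turnz -0.001
```

In place and just above the floor. I release it, rise, and go on to hover over neck4.

```bash
P="python3 -m pendant"
$P '[0.8,0,0,0,0,0,0, 0.8,0,0,0,0,0,0, 0.8,0,0,0,0,0,0, 0.8,0,0,0,0,0,0, 0.8,0,0,0,0,0,0]'
$P '[0.8,0,0,-0.95,0,0,0, 0.8,0,0,-0.95,0,0,0, 0.8,0,0,-0.95,0,0,0, 0.8,0,0,-0.95,0,0,0]' >/dev/null
python3 - <<'E'
from h import *
st();bore(.6605,-.0212,.112,'w8.png');go((.551,-.2,.23,90))
E
```

```text
clock: 13.35
tool_pos: [0.6614, -0.0226, 0.0744]
eef_rot: [0.718, 0.696, 0.0, 0.0]
contact_force: [0.6, 0.2, 1.0]
opening: 0.798
finger_force: 0.0
t 13.8 tcp [ 0.6651 -0.0212  0.2238] yaw 88.19 tilt [0.013 0.002] open 0.802 ff 0.0 F [-0.2  0.4  0.2] q [ 0.29  0.82 -0.65  1.45  0.54  1.04 -0.51]
pred [307.8 194.8] [(627, [309.1, 196.4], [0.6616, -0.0228]), (151, [315.8, 260.2], [0.6658, -0.0884])]
shift [-1.21 -0.71 -0.07] turnz -0.02
```

```bash
P="python3 -m pendant"
$P '[1,-0.6,-0.35,-0.03,0,0,-0.02, 1,-0.6,-0.35,-0.03,0,0,-0.02, 1,-0.6,-0.35,-0.03,0,0,-0.02]' 30 >/dev/null
$P '[1,-0.66,-0.36,0,0,0,0, 1,-0.66,-0.36,0,0,0,0, 1,-0.66,-0.36,0,0,0,0, 1,-0.66,-0.36,0,0,0,0, 1,-0.66,-0.36,0,0,0,0]' >/dev/null
python3 - <<'E'
from h import *
st();bore(.5508,-.2112,.126,'w9.png');go((.5508,-.2112,.082,90))
E
```

```text
t 14.6 tcp [ 0.5525 -0.2082  0.2207] yaw 90.09 tilt [0.    0.002] open 0.997 ff 0.0 F [-0.2  0.4 -0.1] q [ 0.67  0.74 -0.69  1.68  0.56  0.93 -0.24]
pred [312.4 202.9] [(697, [312.1, 202.7], [0.5506, -0.211])]
shift [-0.027 -0.015  0.927] turnz 0.002
```

```bash
P="python3 -m pendant"
$P '[1,-0.02,-0.01,0.92,0,0,0, 1,-0.02,-0.01,0.92,0,0,0, 1,-0.02,-0.01,0.92,0,0,0, 1,-0.02,-0.01,0.92,0,0,0, 0,-0.02,-0.01,0.92,0,0,0, 0,-0.02,-0.01,0.92,0,0,0, 0,-0.02,-0.01,0.92,0,0,0, 0,-0.02,-0.01,0.92,0,0,0, 0,-0.02,-0.01,0.92,0,0,0, 0,-0.02,-0.01,0.92,0,0,0, 0,-0.02,-0.01,0.92,0,0,0]' 30
$P '[0,0,0,-0.85,0,0,0, 0,0,0,-0.85,0,0,0, 0,0,0,-0.85,0,0,0, 0,0,0,-0.85,0,0,0, 0,0,0,-0.85,0,0,0]'
python3 -c "
from h import *
st();go((.6582,-.1055,.2,88.3))"
```

```text
clock: 15.75
tool_pos: [0.5507, -0.2131, 0.0834]
eef_rot: [0.707, 0.707, 0.0, 0.0]
contact_force: [1.0, 0.5, 0.2]
opening: 0.4
finger_force: 30.0
clock: 16.25
tool_pos: [0.5497, -0.2133, 0.21]
eef_rot: [0.707, 0.707, -0.001, -0.0]
contact_force: [-1.1, -0.7, -4.6]
opening: 0.401
finger_force: 30.0
t 16.2 tcp [ 0.5497 -0.2133  0.21  ] yaw 90.0 tilt [-0.001 -0.   ] open 0.401 ff 30.0 F [-1.1 -0.7 -4.6] q [ 0.67  0.75 -0.68  1.69  0.58  0.91 -0.24]
shift [0.719 0.724 0.065] turnz 0.019
```

```bash
P="python3 -m pendant"
$P '[0,0.7,0.72,0,0,0,0.02, 0,0.7,0.72,0,0,0,0.02, 0,0.7,0.72,0,0,0,0.02, 0,0.7,0.72,0,0,0,0.02, 0,0.7,0.72,0,0,0,0.02, 0,0.7,0.72,0,0,0,0.02, 0,0.7,0.72,0.3,0,0,0.02, 0,0.7,0.72,0.55,0,0,0.02, 0,0.7,0.72,0.55,0,0,0.02, 0,0.7,0.72,0.55,0,0,0.02]'
python3 -c "
from h import *
st();go((.6582,-.1075,.0905,88.3))"
```

```text
clock: 17.25
tool_pos: [0.6576, -0.1095, 0.128]
eef_rot: [0.719, 0.695, -0.001, -0.0]
contact_force: [0.4, -0.3, -2.5]
opening: 0.399
finger_force: 30.0
t 17.2 tcp [ 0.6576 -0.1095  0.128 ] yaw 88.12 tilt [-0.002 -0.001] open 0.399 ff 30.0 F [ 0.4 -0.3 -2.5] q [ 0.4   0.94 -0.6   1.51  0.62  0.9  -0.44]
shift [0.014 0.004 0.25 ] turnz -0.002
```

```bash
P="python3 -m pendant"
$P '[0,0.012,0.004,0.05,0,0,0, 0,0.012,0.004,0.05,0,0,0, 0,0.012,0.004,0.15,0,0,0, 0,0.012,0.004,0.22,0,0,0, 0,0.012,0.004,0.245,0,0,0, 0,0.012,0.004,0.245,0,0,0]'
python3 -c "
from h import *
st();go((.6582,-.1075,.0905,88.3))"
```

```text
clock: 17.85
tool_pos: [0.6586, -0.1061, 0.0905]
eef_rot: [0.718, 0.696, -0.001, -0.001]
contact_force: [0.2, 0.2, -2.6]
opening: 0.401
finger_force: 30.0
t 17.9 tcp [ 0.6586 -0.1061  0.0905] yaw 88.23 tilt [-0.002  0.   ] open 0.401 ff 30.0 F [ 0.2  0.2 -2.6] q [ 0.38  0.98 -0.58  1.52  0.66  0.84 -0.47]
shift [-0.01  -0.002 -0.   ] turnz -0.001
```

```bash
P="python3 -m pendant"
$P '[0.8,0,0,0,0,0,0, 0.8,0,0,0,0,0,0, 0.8,0,0,0,0,0,0, 0.8,0,0,0,0,0,0, 0.8,0,0,0,0,0,0]'
$P '[0.8,0,0,-0.95,0,0,0, 0.8,0,0,-0.95,0,0,0, 0.8,0,0,-0.95,0,0,0, 0.8,0,0,-0.95,0,0,0]' >/dev/null
python3 -c "
from h import *
st();bore(.6582,-.1055,.132,'w10.png')"
$P '[1,0.4,-1,-0.7,0,0,0.98, 1,0.4,-1,-0.7,0,0,0.98, 1,0.4,-1,-0.7,0,0,0.98, 1,0.4,-1,-0.7,0,0,0.98, 1,0.4,-1,-0.7,0,0,0.98, 1,0.4,-1,-0.7,0,0,0.98, 1,0.4,-1,-0.7,0,0,0.98, 1,0.4,-1,-0.7,0,0,0.98, 1,0.4,-1,-0.7,0,0,0.98, 1,0.4,-1,-0.7,0,0,0.98, 1,0.4,-1,-0.7,0,0,0.98, 1,0.4,-1,-0.7,0,0,0.98]' >/dev/null
python3 - <<'E'
from h import *
st();s=snap('wrist','w11.png')
i=s['img'][:,:,::-1];cv2.imwrite('pics/w11v.png',cv2.resize(i[0:290,40:440],None,fx=2,fy=2,interpolation=cv2.INTER_CUBIC))
E
```

```text
clock: 18.35
tool_pos: [0.6593, -0.1062, 0.0918]
eef_rot: [0.718, 0.696, 0.0, 0.0]
contact_force: [0.9, 0.0, -0.5]
opening: 0.796
finger_force: 0.0
t 18.8 tcp [ 0.6631 -0.1052  0.2412] yaw 88.19 tilt [0.013 0.   ] open 0.797 ff 0.0 F [ 0.2  0.7 -0.7] q [ 0.42  0.81 -0.67  1.41  0.53  1.09 -0.37]
pred [307.5 195.7] [(625, [308.1, 193.9], [0.6588, -0.1038])]
t 20.0 tcp [ 0.5103 -0.0417  0.3377] yaw 0.02 tilt [-0.003 -0.001] open 0.999 ff 0.0 F [-0.7  0.   0.1] q [ 0.22  0.43 -0.34  1.75  0.17  0.99 -1.76]
```

View pics/w11v.png

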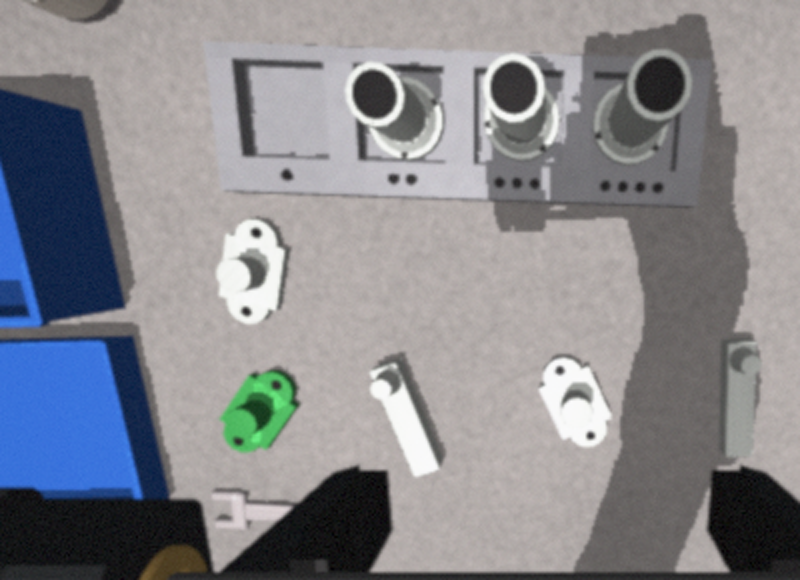

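All three necks stand in pockets 2, 3 and 4. Covers are at crop (250,270) and (575,400), gates with stubs at (382,385) and (746,358). I measure centres, yaws and heights.

Run:
```python
from h import *
w2,w=load('w2.png'),load('w11.png')
A=lambda u,v:(40+u/2,v/2)
B=lambda u,v:(110+u/2,20+v/2)
for n,p,q in[('c1boss',(577,413),(490,487)),('c2boss',(235,275),(184,362)),('g1stub',(382,385),(312,460)),('g2stub',(746,358),(649,440))]:
    x,e=tri([(w,*A(*p)),(w2,*B(*q))]);print(n,x.round(4),round(e,4),onz(w,*A(*p),.038 if n[0]=='c' else .044).round(4)[:2])
for n,p,q in[('c1',(560,370),(590,435)),('c2',(256,232),(244,311))]:
    a,b=onz(w,*A(*p),.01)[:2],onz(w,*A(*q),.01)[:2];print(n,((a+b)/2).round(4),'len',np.linalg.norm(a-b).round(4),'yaw',np.degrees(np.arctan2(*(a-b)[::-1])).round(1))
# white blobs for gates
g=w['img'].min(2);m=((g>205)*255).astype('uint8')
for c in cv2.findContours(m,0,2)[0]:
    if cv2.contourArea(c)>150:
        r_=cv2.minAreaRect(c);print(np.round(r_[0],1),np.round(r_[1],1),r_[2],[onz(w,*p,.022)[:2].round(4).tolist() for p in cv2.boxPoints(r_)])
s=load('w1.png');m=((s['img'].min(2)>195)*255).astype('uint8');m[235:]=0
for c in cv2.findContours(m,0,2)[0]:
    if cv2.contourArea(c)>150:
        r_=cv2.minAreaRect(c);print('w1',np.round(r_[0],1),np.round(r_[1],1),r_[2],[onz(s,*p,.022)[:2].round(4).tolist() for p in cv2.boxPoints(r_)])
```

```text
c1boss [ 0.4442 -0.0655  0.0506] 0.0001 [ 0.4403 -0.0663]
c2boss [0.551  0.1928 0.0339] 0.0034 [0.5497 0.1941]
g1stub [0.4644 0.0884 0.0386] 0.0012 [0.4653 0.0879]
g2stub [ 0.4908 -0.1915  0.0605] 0.0006 [ 0.4871 -0.1967]
c1 [ 0.4404 -0.0661] len 0.0638 yaw 24.5
c2 [0.5499 0.1967] len 0.0648 yaw -16.6
[242.7 212.4] [53.4 16. ] 62.3005256652832 [[0.4595, 0.1074], [0.4721, 0.083], [0.3886, 0.0465], [0.3747, 0.0718]]
[326.9 201. ] [46.5 27.5] 64.53665161132812 [[0.4707, -0.0273], [0.4904, -0.0677], [0.4182, -0.1027], [0.3967, -0.0609]]
[164.  135.4] [31.8 51.3] 7.765166282653809 [[0.5154, 0.2279], [0.593, 0.2048], [0.5868, 0.1576], [0.5085, 0.1785]]
[226.6  46.7] [31.3 28.2] 63.43495178222656 [[0.6872, 0.1108], [0.7032, 0.0733], [0.6671, 0.0558], [0.6502, 0.094]]
[296.   43.5] [33. 30.] 90.0 [[0.7025, 0.0041], [0.7025, -0.0385], [0.6597, -0.0384], [0.6597, 0.0055]]
w1 [272.9 200.9] [58.3 15.5] 66.4477310180664 [[0.4696, 0.1088], [0.4802, 0.0849], [0.3861, 0.0478], [0.3744, 0.0728]]
w1 [351.7 191.3] [27.2 41. ] 14.03624439239502 [[0.4171, -0.0243], [0.4859, -0.0389], [0.4752, -0.083], [0
[... 506 characters left out ...]
.4] [36.7 26.8] 64.53665161132812 [[0.5663, 0.122], [0.5837, 0.0834], [0.5335, 0.0601], [0.5149, 0.0997]]
w1 [198.9 126.4] [30.1 51.8] 9.462321281433105 [[0.5145, 0.2269], [0.5928, 0.2042], [0.5859, 0.159], [0.5069, 0.1796]]
w1 [269.1  79.8] [28.4 14.8] 2.4895527362823486 [[0.6106, 0.101], [0.6313, 0.0989], [0.6299, 0.0563], [0.6091, 0.0577]]
w1 [323.2  52.1] [13.8 35.3] 6.34019136428833 [[0.6359, 0.01], [0.683, 0.0046], [0.6811, -0.0154], [0.6339, -0.0106]]
w1 [247.3  54.6] [63.2 13.1] 88.36341857910156 [[0.696, 0.1179], [0.6966, 0.0989], [0.6114, 0.1006], [0.6107, 0.1207]]
w1 [289.6  43.3] [48.9 61.1] 86.633544921875 [[0.6993, 0.0921], [0.7044, 0.0043], [0.6401, -0.0007], [0.6346, 0.0909]]
```

```bash
P="python3 -m pendant"
cat >> h.py <<'E'
def white(x,y,z,f,th=150):
    s=snap('wrist',f);hsv=cv2.cvtColor(s['img'],cv2.COLOR_RGB2HSV);g=s['img'].min(2);p=proj(s,(x,y,z));print('pred',p.round(0))
    m=((g>th)&(hsv[:,:,1]<40)).astype('uint8')*255;m=cv2.morphologyEx(m,2,np.ones((3,3)))
    for t in(th,205):
        m=((g>t)&(hsv[:,:,1]<40)).astype('uint8')*255
        for c in cv2.findContours(m,0,2)[0]:
            q=cv2.minAreaRect(c)
            if cv2.contourArea(c)>200 and np.linalg.norm(np.array(q[0])-p)<110:
                b=[onz(s,*k,z)[:2] for k in cv2.boxPoints(q)];e=max((b[1]-b[0],b[2]-b[1]),key=np.linalg.norm)
                print(t,'c',np.mean(b,0).round(4),'size',sorted([np.linalg.norm(b[1]-b[0]).round(3),np.linalg.norm(b[2]-b[1]).round(3)]),'yaw',np.degrees(np.arctan2(e[1],e[0])).round(1),np.round(q[0]))
E
$P '[0.8,-0.53,-0.78,0.6,0,0,-0.23, 0.8,-0.53,-0.78,0.6,0,0,-0.23, 0.8,-0.53,-0.78,0.6,0,0,-0.23, 0.8,-0.53,-0.78,0.6,0,0,-0.23, 0.8,-0.53,-0.78,0.6,0,0,-0.23, 0.8,-0.53,-0.78,0.6,0,0,-0.23]' 30 >/dev/null
$P '[0.8,0,0,0.65,0,0,0, 0.8,0,0,0.65,0,0,0, 0.8,0,0,0.65,0,0,0, 0.8,0,0,0.65,0,0,0]' >/dev/null
python3 - <<'E'
from h import *
st();white(.431,.0755,.022,'w12.png',180);go((.431,.0755,.006,21))
E
```

```text
t 21.1 tcp [0.4323 0.0746 0.1519] yaw 20.64 tilt [-0.    -0.001] open 0.799 ff 0.0 F [ 0.3 -0.2  0.5] q [-0.1   0.63 -0.28  2.19  0.45  0.38 -1.96]
pred [311. 191.]
180 c [0.4408 0.1349] size [np.float64(0.269), np.float64(0.273)] yaw 6.7 [257. 142.]
205 c [0.413  0.0732] size [np.float64(0.023), np.float64(0.067)] yaw 17.3 [307. 207.]
shift [-0.015 -0.009  0.98 ] turnz -0.004
```

View pics/w12.png

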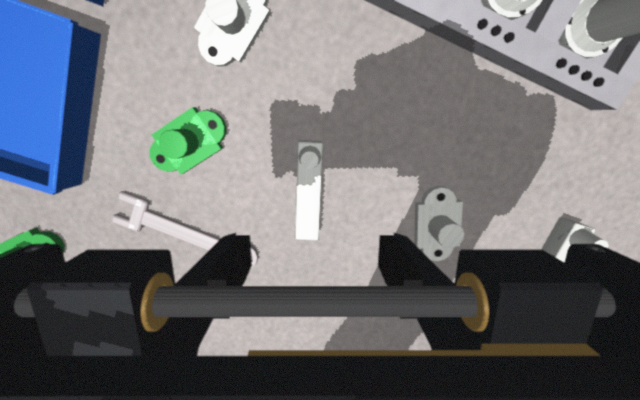

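Gate1 runs from (310,142), the stub end, to (308,240), centred where predicted, so I grasp. The wrench is clear of the fingers.

```bash
P="python3 -m pendant"
$P '[0.7,-0.01,0,0.96,0,0,0.02, 0.7,-0.01,0,0.96,0,0,0.02, 0.7,-0.01,0,0.96,0,0,0.02, 0.7,-0.01,0,0.96,0,0,0.02, 0,-0.01,0,0.96,0,0,0.02, 0,-0.01,0,0.96,0,0,0.02, 0,-0.01,0,0.96,0,0,0.02, 0,-0.01,0,0.96,0,0,0.02, 0,-0.01,0,0.96,0,0,0.02, 0,-0.01,0,0.96,0,0,0.02, 0,-0.01,0,0.96,0,0,0.02]' 35
$P '[0,0,0,-1,0,0,0, 0,0,0,-1,0,0,0, 0,0,0,-1,0,0,0, 0,0,0,-1,0,0,0, 0,0,0,-1,0,0,0]'
python3 -c "
from h import *
st();go((.515,.2,.2,19),(.6,.345,.2,10),(.6,.345,.07,10))"
```

```text
clock: 22.2
tool_pos: [0.4403, 0.0771, 0.0158]
eef_rot: [0.986, 0.164, -0.007, -0.001]
contact_force: [-0.3, 1.7, 10.1]
opening: 0.261
finger_force: 35.0
clock: 22.7
tool_pos: [0.4435, 0.0764, 0.1675]
eef_rot: [0.987, 0.163, -0.006, -0.0]
contact_force: [0.7, -0.4, -2.4]
opening: 0.264
finger_force: 35.0
t 22.7 tcp [0.4435 0.0764 0.1675] yaw 18.8 tilt [-0.012 -0.002] open 0.264 ff 35.0 F [ 0.7 -0.4 -2.4] q [ 0.14  0.67 -0.66  2.12  0.73  0.6  -2.29]
shift [ 0.714 -0.627 -0.224] turnz -0.002
shift [ 0.851 -0.73   0.   ] turnz 0.1
shift [0.    0.    0.867] turnz -0.0
```

```bash
P="python3 -m pendant"
$P '[0,0.71,-0.63,-0.25,0,0,0, 0,0.71,-0.63,-0.25,0,0,0, 0,0.71,-0.63,-0.25,0,0,0, 0,0.71,-0.63,-0.25,0,0,0]' >/dev/null
$P '[0,0.85,-0.73,0,0,0,0.1, 0,0.85,-0.73,0,0,0,0.1, 0,0.85,-0.73,0,0,0,0.1, 0,0.85,-0.73,0,0,0,0.1, 0,0.85,-0.73,0,0,0,0.1, 0,0.85,-0.73,0,0,0,0.1]' >/dev/null
python3 - <<'E'
from h import *
st();s=snap('wrist','w13.png');i=cv2.cvtColor(s['img'],cv2.COLOR_RGB2HSV)
b=load('side0.png')
# tray/bin rim corners in side0, z .035/.085 (side crop picks from full image)
for z,q in((.085,[(183,268),(228,299),(180,333),(128,314)]),(.035,[(235,314),(287,350),(235,402)])): print([onz(b,u,v,z)[:2].round(3).tolist() for u,v in q])
go((.6,.345,.075,10))
E
```

```text
t 23.7 tcp [0.5967 0.344  0.1965] yaw 9.95 tilt [-0.02  -0.007] open 0.268 ff 35.0 F [ 0.6 -1.7 -1.3] q [-0.29  0.9  -0.64  1.35  0.55  1.09 -2.4 ]
[[0.655, 0.318], [0.504, 0.32], [0.524, 0.446], [0.653, 0.481]]
[[0.492, 0.318], [0.335, 0.319], [0.345, 0.473]]
shift [ 0.038 -0.011  0.813] turnz -0.001
```

View pics/w13.png

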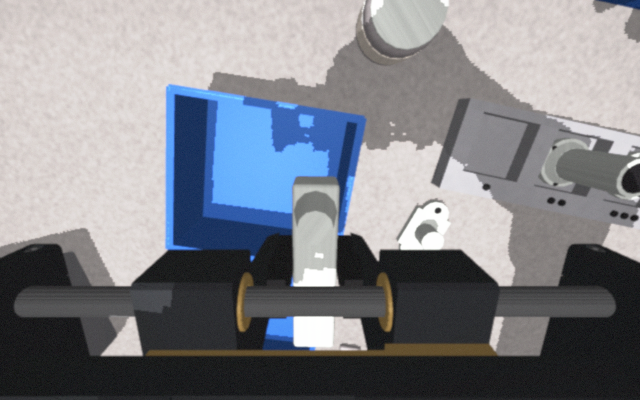

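The gate is held over the bin. The bin rim corners are at (167,86), (366,118) and (167,250).

Run:
```python
from h import *
s=load('w13.png');w=load('w1.png');v=load('w11.png')
print([onz(s,u,q,.085)[:2].round(3).tolist() for u,q in[(167,86),(366,118),(342,232),(167,248)]])
print('w1 bin',[onz(w,u,q,.085)[:2].round(3).tolist() for u,q in[(78,30),(104,150)]],'tray',[onz(w,u,q,.035)[:2].round(3).tolist() for u,q in[(26,162),(140,157),(153,243),(46,249)]])
print('w11 bin',[onz(v,u,q,.085)[:2].round(3).tolist() for u,q in[(61,162)]])
```

```text
[[0.667, 0.478], [0.671, 0.31], [0.563, 0.309], [0.517, 0.475]]
w1 bin [[0.67, 0.308], [0.52, 0.304]] tray [[0.494, 0.469], [0.504, 0.285], [0.355, 0.287], [0.342, 0.475]]
w11 bin [[0.52, 0.308]]
```

```bash
P="python3 -m pendant"
$P '[0,0,-0.1,0,0,0,0.05, 0,0,-0.1,0,0,0,0.05, 0,0,-0.1,0.3,0,0,0.05, 0,0,-0.1,0.6,0,0,0.05, 0,0,-0.1,0.95,0,0,0.05, 0,0,-0.1,0.95,0,0,0.05, 0,0,-0.1,0.95,0,0,0.05]'
$P '[0.45,0,0,0,0,0,0, 0.45,0,0,0,0,0,0, 0.45,0,0,0,0,0,0, 0.45,0,0,-0.9,0,0,0, 0.45,0,0,-0.9,0,0,0, 0.45,0,0,-0.9,0,0,0, 0.45,0,0,-0.9,0,0,0]'
python3 -c "
from h import *
st();go((.551,.2,.19,0),(.551,.2,.19,-16))"
```

```text
clock: 24.45
tool_pos: [0.5925, 0.3586, 0.0562]
eef_rot: [0.999, 0.048, -0.009, 0.002]
contact_force: [0.3, 0.5, -0.8]
opening: 0.262
finger_force: 35.0
clock: 25.15
tool_pos: [0.5979, 0.3636, 0.1992]
eef_rot: [0.999, 0.047, -0.003, -0.003]
contact_force: [0.3, 0.5, 0.6]
opening: 0.456
finger_force: 0.0
t 25.1 tcp [0.5979 0.3636 0.1992] yaw 5.4 tilt [-0.007  0.006] open 0.456 ff 0.0 F [0.3 0.5 0.6] q [-0.32  0.89 -0.62  1.33  0.53  1.08 -2.49]
shift [-0.414  1.057  0.057] turnz 0.06
shift [0. 0. 0.] turnz 0.178
```

```bash
P="python3 -m pendant"
$P '[0.6,-0.4,1,0,0,0,-0.05, 0.6,-0.4,1,0,0,0,-0.05, 0.6,-0.4,1,0,0,0,-0.05, 0.6,-0.4,1,0,0,0,-0.05, 0.6,-0.4,1,0,0,0,-0.05, 0.6,-0.4,1,0,0,0,-0.05]' 30 >/dev/null
python3 - <<'E'
from h import *
st();s=snap('wrist','w14.png');go((.55,.195,.014,10))
i=s['img'];i=cv2.circle(i.copy(),tuple(int(k) for k in proj(s,(.55,.195,.038))),3,(255,0,0),-1);cv2.imwrite('pics/w14v.png',i[20:270,120:520,::-1])
E
```

```text
t 25.8 tcp [0.55   0.2072 0.193 ] yaw 10.0 tilt [-0.016 -0.   ] open 0.601 ff 0.0 F [ 0.3  0.7 -0.6] q [-0.07  0.77 -0.66  1.7   0.57  0.89 -2.36]
shift [0.004 0.088 1.193] turnz 0.001
```

View pics/w14v.png

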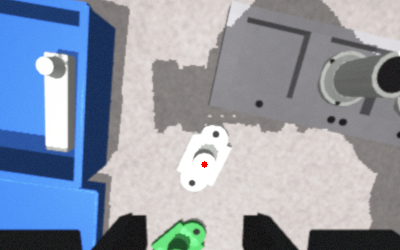

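Gate1 lies in the bin (crop (57,100)). The dot sits on cover2's boss (204,164), so I descend and grip it.

```bash
P="python3 -m pendant"
$P '[0.6,0.004,0.085,0.6,0,0,0, 0.6,0.004,0.085,0.6,0,0,0, 0.6,0.004,0.085,0.6,0,0,0, 0.6,0.004,0.085,0.6,0,0,0]' 30 >/dev/null
python3 -c "
from h import *
st();go((.55,.195,.014,10))"
```

```text
t 26.2 tcp [0.5508 0.1951 0.1027] yaw 10.06 tilt [-0.018 -0.001] open 0.599 ff 0.0 F [0.4 0.9 0.7] q [-0.1   0.89 -0.57  1.77  0.68  0.71 -2.44]
shift [0.005 0.001 0.592] turnz 0.001
```

```bash
P="python3 -m pendant"
$P '[0.6,0,0,0.58,0,0,0, 0.6,0,0,0.58,0,0,0, 0.6,0,0,0.58,0,0,0, 0,0,0,0.58,0,0,0, 0,0,0,0.58,0,0,0, 0,0,0,0.58,0,0,0, 0,0,0,0.58,0,0,0, 0,0,0,0.58,0,0,0, 0,0,0,0.58,0,0,0]' 35
$P '[0,0,0,-0.95,0,0,0, 0,0,0,-0.95,0,0,0, 0,0,0,-0.95,0,0,0, 0,0,0,-0.95,0,0,0, 0,0,0,-0.95,0,0,0]'
python3 -c "
from h import *
st();go((.427,.34,.16,30))"
```

```text
clock: 27.1
tool_pos: [0.5508, 0.1946, 0.0178]
eef_rot: [0.996, 0.087, -0.007, -0.001]
contact_force: [-0.4, 1.6, 8.5]
opening: 0.286
finger_force: 35.0
clock: 27.6
tool_pos: [0.5521, 0.1923, 0.1589]
eef_rot: [0.996, 0.086, -0.008, 0.001]
contact_force: [0.3, -1.3, -2.3]
opening: 0.284
finger_force: 35.0
t 27.6 tcp [0.5521 0.1923 0.1589] yaw 9.9 tilt [-0.016 -0.003] open 0.284 ff 35.0 F [ 0.3 -1.3 -2.3] q [-0.06  0.81 -0.63  1.74  0.62  0.82 -2.38]
shift [-0.652 -1.114  0.002] turnz -0.223
```

```bash
P="python3 -m pendant"
$P '[0,-0.3,-0.55,-0.1,0,0,-0.11, 0,-0.3,-0.55,-0.1,0,0,-0.11, 0,-0.3,-0.55,-0.1,0,0,-0.11, 0,-0.3,-0.55,-0.1,0,0,-0.11]' >/dev/null
python3 -c "
from h import *
st();go((.427,.352,.16,30))"
```

```text
t 28.0 tcp [0.4918 0.2664 0.1723] yaw 20.02 tilt [-0.02  -0.005] open 0.284 ff 35.0 F [ 0.3  0.2 -2. ] q [-0.19  0.78 -0.68  1.8   0.63  0.82 -2.4 ]
shift [-0.209 -0.684  0.088] turnz -0.111
```

```bash
P="python3 -m pendant"
$P '[0,-0.21,-0.68,0.08,0,0,-0.11, 0,-0.21,-0.68,0.08,0,0,-0.11, 0,-0.21,-0.68,0.08,0,0,-0.11, 0,-0.21,-0.68,0.08,0,0,-0.11, 0,-0.21,-0.68,0.08,0,0,-0.11]' >/dev/null
python3 - <<'E'
from h import *
st();s=snap('wrist','w15.png');go((.427,.352,.04,30));cv2.imwrite('pics/w15v.png',s['img'][20:320,60:580,::-1])
E
```

```text
t 28.5 tcp [0.4303 0.349  0.1614] yaw 29.57 tilt [-0.018 -0.006] open 0.283 ff 35.0 F [ 0.4 -1.  -2.1] q [-0.36  0.79 -0.69  1.82  0.67  0.8  -2.46]
shift [ 0.004 -0.028  0.811] turnz -0.005
```

View pics/w15v.png

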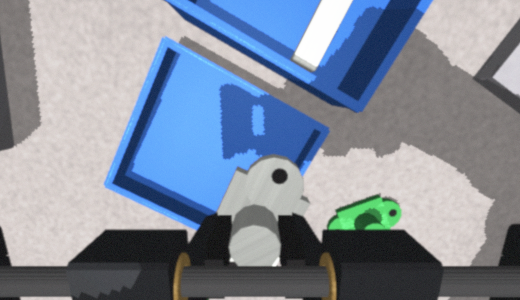

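Cover2 is held over the tray; tray rim corners are at crop (165,38), (328,128) and (105,185).

Run:
```python
from h import *
s=load('w15.png');c=[onz(s,60+u,20+v,.035)[:2] for u,v in[(165,38),(328,128),(105,185)]];print(np.round(c,3).tolist(),'centre',((c[1]+c[2])/2).round(3))
```

```text
[[0.494, 0.472], [0.499, 0.308], [0.343, 0.469]] centre [0.421 0.388]
```

```bash
P="python3 -m pendant"
$P '[0,-0.05,-0.04,0.4,0,0,0, 0,-0.05,-0.04,0.4,0,0,0, 0,-0.05,-0.04,0.6,0,0,0, 0,-0.05,-0.04,0.82,0,0,0, 0,-0.05,-0.04,0.82,0,0,0, 0,-0.05,-0.04,0.82,0,0,0]'
$P '[0.5,0,0,0,0,0,0, 0.5,0,0,0,0,0,0, 0.5,0,0,0,0,0,0, 0.5,0,0,-0.95,0,0,0, 0.5,0,0,-0.95,0,0,0, 0.5,0,0,-0.95,0,0,0, 0.5,0,0,-0.95,0,0,0]'
python3 - <<'E'
from h import *
st();s=snap('wrist','w16.png');go((.45,.23,.19,27),(.4405,-.066,.19,25))
E
```

```text
clock: 29.15
tool_pos: [0.4181, 0.3521, 0.0403]
eef_rot: [0.967, 0.256, -0.009, -0.0]
contact_force: [-0.4, 0.7, 0.2]
opening: 0.285
finger_force: 35.0
clock: 29.85
tool_pos: [0.4219, 0.3564, 0.1884]
eef_rot: [0.967, 0.256, -0.004, -0.004]
contact_force: [-0.2, -0.1, 0.5]
opening: 0.496
finger_force: 0.0
t 29.9 tcp [0.4219 0.3564 0.1884] yaw 29.72 tilt [-0.01   0.006] open 0.496 ff 0.0 F [-0.2 -0.1  0.5] q [-0.38  0.74 -0.68  1.82  0.61  0.81 -2.43]
shift [-0.245  0.817 -0.033] turnz 0.03
shift [-0.952  1.73   0.   ] turnz 0.022
```

```bash
P="python3 -m pendant"
$P '[0.6,-0.43,0.84,0,0,0,0, 0.6,-0.43,0.84,0,0,0,0, 0.6,-0.43,0.84,0,0,0,0]' 30 >/dev/null
$P '[0.6,-0.43,0.84,0,0,0,0, 0.6,-0.43,0.84,0,0,0,0, 0.6,-0.43,0.84,0,0,0,0]' >/dev/null
$P '[0.6,-0.43,0.84,0.2,0,0,0, 0.6,-0.43,0.84,0.2,0,0,0, 0.6,-0.43,0.84,0.2,0,0,0, 0.6,-0.43,0.84,0.2,0,0,0, 0.6,-0.43,0.84,0.2,0,0,0]' >/dev/null
python3 - <<'E'
from h import *
st();s=snap('wrist','w17.png');go((.4405,-.066,.1,26),(.4405,-.066,.014,26))
g=cv2.cvtColor(s['img'],cv2.COLOR_RGB2GRAY);p=proj(s,(.4405,-.066,.010));print('pred',p)
for t in(60,75,90):
    N,l,q,c=cv2.connectedComponentsWithStats(((g<t)*255).astype('uint8'))
    print(t,[(int(q[i][4]),c[i].round(1).tolist(),onz(s,*c[i],.01)[:2].round(4).tolist()) for i in range(1,N) if 8<q[i][4]<150 and np.linalg.norm(c[i]-p)<70])
E
```

```text
t 31.0 tcp [ 0.4379 -0.072   0.1522] yaw 29.59 tilt [-0.02  -0.002] open 0.599 ff 0.0 F [-0.4  0.4  0.2] q [ 0.47  0.69 -0.66  2.15  0.79  0.58 -1.84]
shift [ 0.033 -0.016  0.351] turnz 0.042
shift [0.    0.    0.573] turnz -0.0
pred [310.24976866 179.98112048]
60 [(35, [312.6, 147.8], [0.47, -0.052])]
75 [(42, [312.8, 147.9], [0.47, -0.0523]), (20, [307.9, 209.0], [0.412, -0.0792])]
90 [(48, [312.6, 147.6], [0.4702, -0.052]), (24, [307.7, 209.0], [0.4119, -0.079])]
```

Cover1's holes give a centre of (.441,-.066), so it hasn't moved. I grasp it.

```bash
P="python3 -m pendant"
$P '[0.6,0.035,-0.02,0.5,0,0,0, 0.6,0.035,-0.02,0.5,0,0,0, 0.6,0.035,-0.02,0.5,0,0,0, 0.6,0.035,-0.02,0.9,0,0,0, 0.6,0.035,-0.02,0.9,0,0,0, 0,0.035,-0.02,0.9,0,0,0, 0,0.035,-0.02,0.9,0,0,0, 0,0.035,-0.02,0.9,0,0,0, 0,0.035,-0.02,0.9,0,0,0, 0,0.035,-0.02,0.9,0,0,0, 0,0.035,-0.02,0.9,0,0,0]' 35
$P '[0,0,0,-1,0,0,0, 0,0,0,-1,0,0,0, 0,0,0,-1,0,0,0, 0,0,0,-1,0,0,0, 0,0,0,-1,0,0,0]'
python3 -c "
from h import *
st();go((.44,.1,.17,20),(.421,.43,.17,20))"
```

```text
clock: 32.15
tool_pos: [0.4404, -0.0659, 0.0194]
eef_rot: [0.967, 0.257, -0.007, -0.001]
contact_force: [-1.2, 1.4, 7.6]
opening: 0.289
finger_force: 35.0
clock: 32.65
tool_pos: [0.4439, -0.0662, 0.1716]
eef_rot: [0.967, 0.256, -0.005, 0.0]
contact_force: [-0.7, 0.2, -1.8]
opening: 0.285
finger_force: 35.0
t 32.6 tcp [ 0.4439 -0.0662  0.1716] yaw 29.66 tilt [-0.01  -0.003] open 0.285 ff 35.0 F [-0.7  0.2 -1.8] q [ 0.46  0.66 -0.67  2.13  0.73  0.61 -1.78]
shift [ 0.526 -0.975  0.008] turnz 0.107
shift [ 0.633 -2.111  0.   ] turnz -0.0
```

```bash
P="python3 -m pendant"
$P '[0,0.5,-0.97,0,0,0,0, 0,0.5,-0.97,0,0,0,0, 0,0.5,-0.97,0,0,0,0, 0,0.5,-0.97,0,0,0,0]' >/dev/null
$P '[0,0.5,-0.97,0,0,0,0, 0,0.5,-0.97,0,0,0,0, 0,0.5,-0.97,0,0,0,0, 0,0.5,-0.97,0,0,0,0]' >/dev/null
$P '[0,0.49,-0.97,0,0,0,0, 0,0.49,-0.97,0,0,0,0, 0,0.49,-0.97,0,0,0,0, 0,0.49,-0.97,0,0,0,0, 0,0.49,-0.97,0,0,0,0, 0,0.49,-0.97,0,0,0,0]'
python3 - <<'E'
from h import *
st();s=snap('wrist','w18.png');go((.421,.427,.041,30))
E
```

```text
clock: 34.05
tool_pos: [0.42, 0.421, 0.1658]
eef_rot: [0.967, 0.256, -0.01, 0.001]
contact_force: [-0.3, -0.5, -1.9]
opening: 0.284
finger_force: 35.0
t 34.0 tcp [0.42   0.421  0.1658] yaw 29.68 tilt [-0.018 -0.007] open 0.284 ff 35.0 F [-0.3 -0.5 -1.9] q [-0.51  0.81 -0.63  1.7   0.59  0.85 -2.45]
shift [ 0.04  -0.034  0.833] turnz -0.004
```

Run:
```python
from h import *
for f in('w16.png','w18.png'):
    s=load(f);i=s['img'];m=((i.min(2)>110)&(cv2.cvtColor(i,cv2.COLOR_RGB2HSV)[:,:,1]<60)).astype('uint8')*255
    m=cv2.morphologyEx(m,cv2.MORPH_OPEN,np.ones((3,3)))
    P=np.array([proj(s,(x,y,.005)) for x,y in[(.351,.311),(.491,.311),(.491,.465),(.351,.465)]]);k=np.zeros_like(m);cv2.fillPoly(k,[P.astype(int)],255)
    for c in cv2.findContours(m&k,0,2)[0]:
        if cv2.contourArea(c)>150:
            q=cv2.minAreaRect(c);print(f,np.round(q[0]),[onz(s,*b,.015)[:2].round(3).tolist() for b in cv2.boxPoints(q)])
```

```text
w16.png [317. 184.] [[0.376, 0.374], [0.459, 0.378], [0.462, 0.332], [0.377, 0.325]]
w18.png [335. 206.] [[0.355, 0.446], [0.457, 0.448], [0.461, 0.332], [0.355, 0.319]]
```

Cover2 lies flat in the tray (y .327–.376), so I drop cover1 beside it.

```bash
P="python3 -m pendant"
$P '[0,0.04,-0.025,0.4,0,0,0, 0,0.04,-0.025,0.4,0,0,0, 0,0.04,-0.025,0.6,0,0,0, 0,0.04,-0.025,0.83,0,0,0, 0,0.04,-0.025,0.83,0,0,0, 0,0.04,-0.025,0.83,0,0,0]'
$P '[0.5,0,0,0,0,0,0, 0.5,0,0,0,0,0,0, 0.5,0,0,0,0,0,0, 0.5,0,0,-0.95,0,0,0, 0.5,0,0,-0.95,0,0,0, 0.5,0,0,-0.95,0,0,0, 0.5,0,0,-0.95,0,0,0]'
python3 - <<'E'
from h import *
st();f='w19.png';s=snap('wrist',f);i=s['img'];m=((i.min(2)>110)&(cv2.cvtColor(i,cv2.COLOR_RGB2HSV)[:,:,1]<60)).astype('uint8')*255
m=cv2.morphologyEx(m,cv2.MORPH_OPEN,np.ones((3,3)))
P=np.array([proj(s,(x,y,.005)) for x,y in[(.351,.311),(.491,.311),(.491,.465),(.351,.465)]]);k=np.zeros_like(m);cv2.fillPoly(k,[P.astype(int)],255)
for c in cv2.findContours(m&k,0,2)[0]:
    if cv2.contourArea(c)>150:
        q=cv2.minAreaRect(c);print(f,np.round(q[0]),[onz(s,*b,.015)[:2].round(3).tolist() for b in cv2.boxPoints(q)])
go((.45,-.2,.19,0))
E
```

```text
clock: 34.7
tool_pos: [0.4213, 0.4287, 0.0431]
eef_rot: [0.967, 0.256, -0.009, -0.0]
contact_force: [0.1, 1.0, -1.4]
opening: 0.282
finger_force: 35.0
clock: 35.4
tool_pos: [0.4252, 0.4341, 0.192]
eef_rot: [0.967, 0.256, -0.004, -0.005]
contact_force: [0.6, 0.3, 0.8]
opening: 0.5
finger_force: 0.0
t 35.4 tcp [0.4252 0.4341 0.192 ] yaw 29.72 tilt [-0.01   0.008] open 0.5 ff 0.0 F [0.6 0.3 0.8] q [-0.51  0.79 -0.65  1.65  0.56  0.89 -2.43]
w19.png [373. 217.] [[0.377, 0.373], [0.46, 0.38], [0.461, 0.332], [0.378, 0.322]]
w19.png [317. 182.] [[0.375, 0.434], [0.451, 0.469], [0.471, 0.428], [0.396, 0.39]]
shift [-1.942  3.744 -0.023] turnz 0.33
```

```bash
P="python3 -m pendant"
$P '[0.7,-0.485,0.935,0,0,0,0, 0.7,-0.485,0.935,0,0,0,0, 0.7,-0.485,0.935,0,0,0,0, 0.7,-0.485,0.935,0,0,0,0]' 30 >/dev/null
$P '[0.7,-0.485,0.935,0,0,0,0, 0.7,-0.485,0.935,0,0,0,0, 0.7,-0.485,0.935,0,0,0,0, 0.7,-0.485,0.935,0,0,0,0]' >/dev/null
$P '[0.7,-0.485,0.935,0,0,0,0, 0.7,-0.485,0.935,0,0,0,0, 0.7,-0.485,0.935,0,0,0,0, 0.7,-0.485,0.935,0,0,0,0]' >/dev/null
$P '[0.7,-0.485,0.935,0.2,0,0,0.3, 0.7,-0.485,0.935,0.2,0,0,0.3, 0.7,-0.485,0.935,0.2,0,0,0.3, 0.7,-0.485,0.935,0.2,0,0,0.3, 0.7,-0.485,0.935,0.2,0,0,0.3, 0.7,-0.485,0.935,0.2,0,0,0.3]' >/dev/null
python3 - <<'E'
from h import *
st();white(.45,-.2,.022,'w20.png',170);go((.45,-.2,.006,2))
E
```

```text
t 37.2 tcp [ 0.4491 -0.1987  0.1563] yaw 2.99 tilt [-0.017 -0.001] open 0.699 ff 0.0 F [-0.4  0.6  0.7] q [ 0.66  0.7  -0.55  2.02  0.63  0.61 -1.85]
pred [314. 187.]
205 c [ 0.4363 -0.2025] size [np.float64(0.023), np.float64(0.084)] yaw -176.2 [316. 198.]
shift [0.021 0.011 1.003] turnz 0.012
```

```bash
P="python3 -m pendant"
$P '[0.7,-0.02,0.02,0.6,0,0,0, 0.7,-0.02,0.02,0.6,0,0,0, 0.7,-0.02,0.02,0.95,0,0,0, 0.7,-0.02,0.02,0.95,0,0,0, 0.7,-0.02,0.02,0.95,0,0,0, 0,-0.02,0.02,0.95,0,0,0, 0,-0.02,0.02,0.95,0,0,0, 0,-0.02,0.02,0.95,0,0,0, 0,-0.02,0.02,0.95,0,0,0, 0,-0.02,0.02,0.95,0,0,0, 0,-0.02,0.02,0.95,0,0,0]' 35
$P '[0,0,0,-1,0,0,0, 0,0,0,-1,0,0,0, 0,0,0,-1,0,0,0, 0,0,0,-1,0,0,0, 0,0,0,-1,0,0,0]'
python3 -c "
from h import *
st();go((.594,.425,.2,10))"
```

```text
clock: 38.4
tool_pos: [0.4437, -0.2044, 0.0146]
eef_rot: [1.0, 0.024, -0.008, 0.001]
contact_force: [0.3, 2.0, 8.3]
opening: 0.266
finger_force: 35.0
clock: 38.9
tool_pos: [0.4457, -0.2052, 0.1646]
eef_rot: [1.0, 0.023, -0.008, 0.002]
contact_force: [0.2, 0.1, -2.2]
opening: 0.266
finger_force: 35.0
t 38.9 tcp [ 0.4457 -0.2052  0.1646] yaw 2.67 tilt [-0.016 -0.004] open 0.266 ff 35.0 F [ 0.2  0.1 -2.2] q [ 0.69  0.69 -0.58  2.01  0.65  0.64 -1.85]
shift [ 1.18  -4.149 -0.268] turnz -0.081
```

```bash
P="python3 -m pendant"
$P '[0,0.1,-0.83,-0.27,0,0,0, 0,0.1,-0.83,-0.27,0,0,0, 0,0.1,-0.83,-0.27,0,0,0, 0,0.1,-0.83,-0.27,0,0,0]' >/dev/null
$P '[0,0.1,-0.83,0,0,0,0, 0,0.1,-0.83,0,0,0,0, 0,0.1,-0.83,0,0,0,0]' >/dev/null
$P '[0,0.2,-0.83,0,0,0,0, 0,0.2,-0.83,0,0,0,0, 0,0.2,-0.83,0,0,0,0]' >/dev/null
$P '[0,0.4,-0.83,0,0,0,0, 0,0.4,-0.83,0,0,0,0, 0,0.4,-0.83,0,0,0,0, 0,0.4,-0.83,0,0,0,0]' >/dev/null
$P '[0,0.4,-0.83,0,0,0,-0.1, 0,0.4,-0.83,0,0,0,-0.1, 0,0.4,-0.83,0,0,0,-0.1, 0,0.4,-0.83,0,0,0,-0.1, 0,0.4,-0.83,0,0,0,-0.1, 0,0.4,-0.83,0,0,0,-0.1]' >/dev/null
python3 -c "
from h import *
st();go((.594,.425,.06,10));snap('wrist','w21.png')"
```

```text
t 40.9 tcp [0.5966 0.423  0.1983] yaw 11.66 tilt [-0.019 -0.007] open 0.263 ff 35.0 F [ 0.6  0.9 -1.8] q [-0.43  0.95 -0.59  1.19  0.51  1.17 -2.39]
shift [ 0.004 -0.02   0.922] turnz 0.018
```

```bash
P="python3 -m pendant"
$P '[0,0,-0.02,0.4,0,0,0, 0,0,-0.02,0.4,0,0,0, 0,0,-0.02,0.6,0,0,0, 0,0,-0.02,0.9,0,0,0, 0,0,-0.02,0.9,0,0,0, 0,0,-0.02,0.9,0,0,0]'
$P '[0.42,0,0,0,0,0,0, 0.42,0,0,0,0,0,0, 0.42,0,0,0,0,0,0, 0.42,0,0,-0.95,0,0,0, 0.42,0,0,-0.95,0,0,0, 0.42,0,0,-0.95,0,0,0, 0.42,0,0,-0.95,0,0,0]'
python3 - <<'E'
from h import *
st();snap('wrist','w22.png');a=snap('scene','sc22.png');b=snap('side','sd22.png')
t=np.hstack([cv2.resize(a['img'][100:240,300:480],(400,311)),cv2.resize(b['img'][200:400,120:400],(400,286))[:286].repeat(1,0)[:286]] if 0 else [cv2.resize(a['img'][100:240,300:480],(400,311)),cv2.resize(b['img'][250:395,120:307],(400,311))])
t2=np.hstack([cv2.resize(a['img'][250:380,190:350],(400,280)),cv2.resize(b['img'][80:210,330:450],(400,280))])
cv2.imwrite('pics/m22.png',np.vstack([t,t2])[:,:,::-1])
E
```

```text
clock: 41.55
tool_pos: [0.5936, 0.4277, 0.0655]
eef_rot: [0.995, 0.102, -0.009, 0.001]
contact_force: [-0.0, 1.5, 0.0]
opening: 0.268
finger_force: 35.0
clock: 42.25
tool_pos: [0.5988, 0.4327, 0.2168]
eef_rot: [0.995, 0.102, -0.003, -0.004]
contact_force: [0.0, 0.4, 0.3]
opening: 0.422
finger_force: 0.0
t 42.2 tcp [0.5988 0.4327 0.2168] yaw 11.67 tilt [-0.007  0.008] open 0.422 ff 0.0 F [0.  0.4 0.3] q [-0.43  0.93 -0.6   1.17  0.5   1.19 -2.39]
```

View pics/m22.png

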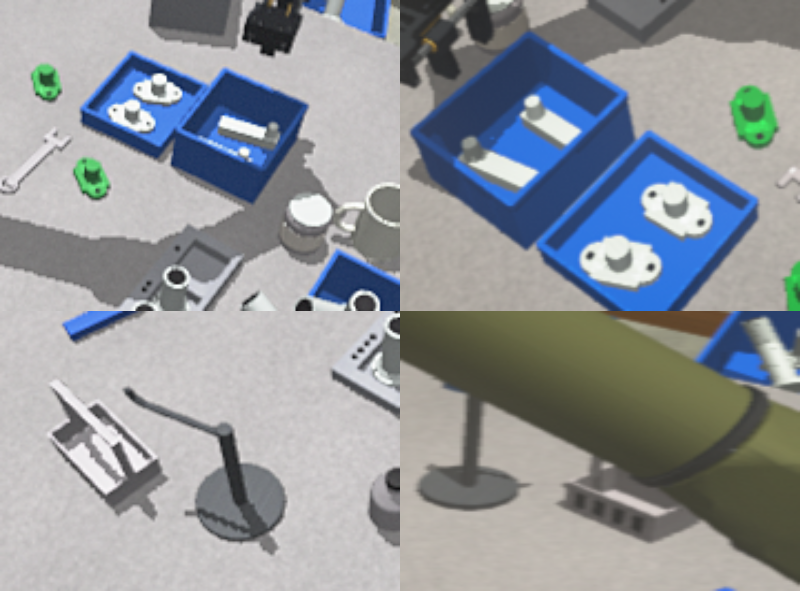

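Both gates are in the tall bin and both covers lie flat in the tray. The basket and hook are unchanged. I go over the basket and hook for two wrist views.

```bash
P="python3 -m pendant"
$P '[0.6,-0.4,0.92,-1,0,0,0, 0.6,-0.4,0.92,-1,0,0,0, 0.6,-0.4,0.92,-1,0,0,0, 0.6,-0.4,0.92,-1,0,0,0, 0.6,-0.4,0.92,-1,0,0,0]' >/dev/null
$P '[0.6,-0.4,0.92,0,0,0,0, 0.6,-0.4,0.92,0,0,0,0, 0.6,-0.4,0.92,0,0,0,0]' >/dev/null
$P '[0.6,-0.4,0.92,0,0,0,0, 0.6,-0.4,0.92,0,0,0,0, 0.6,-0.4,0.92,0,0,0,0]' >/dev/null
$P '[0.6,-0.4,0.92,0,0,0,0, 0.6,-0.4,0.92,0,0,0,0, 0.6,-0.4,0.92,0,0,0,0, 0.6,-0.4,0.92,0,0,0,0]' >/dev/null
$P '[0.6,-0.3,0.92,0,0,0,0.13, 0.6,-0.3,0.92,0,0,0,0.13, 0.6,-0.3,0.92,0,0,0,0.13, 0.6,-0.3,0.92,0,0,0,0.13, 0.6,-0.3,0.92,0,0,0,0.13, 0.6,-0.3,0.92,0,0,0,0.13]' >/dev/null
python3 -c "
from h import *
st();snap('wrist','w23.png')"
$P '[0.6,0.1,0.9,0,0,0,0, 0.6,0.1,0.9,0,0,0,0, 0.6,0.1,0.9,0,0,0,0, 0.6,0.1,0.9,0,0,0,0, 0.6,0.1,0.9,0,0,0,0]' >/dev/null
python3 - <<'E'
from h import *
st();snap('wrist','w24.png')
I=[]
for f in('w23.png','w24.png'):
    s=load(f);p=proj(s,(.52,-.38,.15)).astype(int);x=int(np.clip(p[0]-130,0,380));y=int(np.clip(p[1]-120,0,160));print(f,'origin',x,y)
    I.append(cv2.resize(s['img'][y:y+200,x:x+260],(780,600),interpolation=2)[:, :, ::-1])
a=load('w23.png');cv2.imwrite('pics/m24.png',np.vstack([cv2.resize(i[:,:],(390,300)) for i in I]) if 0 else np.hstack([cv2.resize(i,(400,308)) for i in I]))
cv2.imwrite('pics/m24a.png',I[0]);cv2.imwrite('pics/m24b.png',I[1])
E
```

```text
t 44.5 tcp [ 0.4606 -0.3009  0.361 ] yaw 0.23 tilt [-0.018 -0.   ] open 0.597 ff 0.0 F [ 0.1 -0.   0. ] q [ 0.88  0.52 -0.65  1.59  0.34  1.17 -1.41]
t 45.0 tcp [ 0.476  -0.4366  0.3615] yaw 0.14 tilt [-0.017 -0.001] open 0.602 ff 0.0 F [-0.7  0.2  0.7] q [ 0.97  0.67 -0.61  1.29  0.38  1.31 -1.21]
w23.png origin 249 3
w24.png origin 136 16
```

View pics/m24.png

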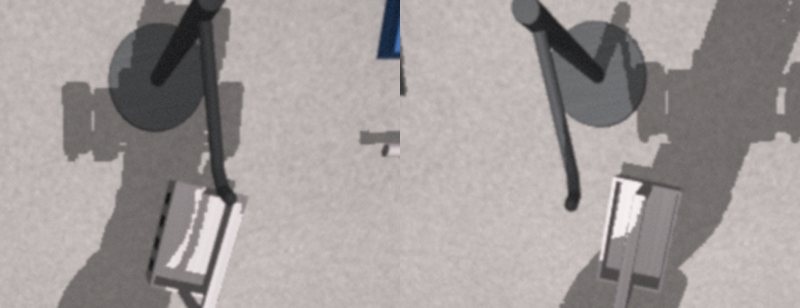

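The left view shows the post top at (208,5) and the tip at (229,196). The right view shows the post top at (527,12), the tip at (572,203), and the handle bar as the strip running down towards (622,308). I triangulate the hook and take intensity profiles across the bar.

Run:
```python
from h import *
a,b=load('w23.png'),load('w24.png');k=400/260
L=lambda u,v:(a,249+u/k,3+v/k)
Q=lambda u,v:(b,136+(u-400)/k,16+v/k)
for n,p,q in[('post',(208,5),(527,12)),('tip',(228,195),(572,203)),('armroot',(206,25),(541,32)),('elbow',(220,183),(575,190))]:
    x,e=tri([L(*p),Q(*q)]);print(n,x.round(4),round(e,4))
s0,s1=load('scene0.png'),load('side0.png')
A=np.array([.407,-.387,.155]);B=np.array([.516,-.413,.155]);d=(B-A)/np.linalg.norm(B-A);n=np.array([-d[1],d[0],0])
for nm,s in(('w23',a),('w24',b)):
    g=cv2.GaussianBlur(cv2.cvtColor(s['img'],cv2.COLOR_RGB2GRAY),(3,3),0).astype('float32')
    for t in(.3,.5,.7):
        pr=[]
        for o in np.arange(-.04,.041,.004):
            u,v=proj(s,A+(B-A)*t+n*o);pr.append(int(g[int(round(v)),int(round(u))]) if 0<=v<400 and 0<=u<640 else -1)
        print(nm,t,pr)
```

```text
post [ 0.6171 -0.3588  0.2355] 0.0013
tip [ 0.5175 -0.377   0.2394] 0.0006
armroot [ 0.6112 -0.3614  0.2207] 0.0008
elbow [ 0.5237 -0.3758  0.2237] 0.0006
w23 0.3 [188, 192, 184, 189, 182, 186, 188, 187, 184, 214, 223, 187, 76, 112, 101, 108, 117, 121, 110, 120, 124]
w23 0.5 [190, 189, 184, 184, 187, 190, 193, 178, 183, 213, 222, 184, 81, 203, 223, 227, 209, 133, 182, 219, 142]
w23 0.7 [184, 189, 185, 187, 190, 187, 191, 185, 179, 203, 221, 208, 81, 196, 224, 226, 175, 132, 170, 143, 136]
w24 0.3 [116, 115, 112, 122, 121, 121, 117, 118, 87, 130, 135, 125, 121, 121, 122, 124, 116, 116, 117, 119, 188]
w24 0.5 [113, 113, 119, 128, 136, 137, 135, 134, 133, 129, 137, 135, 135, 135, 113, 155, 153, 186, 191, 193, 192]
w24 0.7 [112, 113, 116, 123, 136, 140, 136, 136, 136, 126, 141, 198, 231, 238, 215, 109, 204, 191, 194, 191, 187]
```

Everything is consistent. The bar is centred at (.4615,-.400) with yaw −13.4°. The arm runs along yaw 10.3°, and the seat is at (.556,-.370). I grasp the bar 30 mm off centre, on the side away from the hook.

```bash
P="python3 -m pendant"
$P '[0.6,-0.29,-0.29,0.7,0,-0.01,0.15, 0.6,-0.29,-0.29,0.7,0,-0.01,0.15, 0.6,-0.29,-0.29,0.7,0,-0.01,0.15, 0.6,-0.29,-0.29,0.7,0,-0.01,0.15, 0.6,-0.29,-0.29,0.7,0,-0.01,0.15, 0.6,-0.29,-0.29,0.7,0,-0.01,0.15]' >/dev/null
python3 -c "
from h import *
st();go((.4323,-.393,.131,-13.4))"
```

```text
t 45.7 tcp [ 0.432  -0.3952  0.2597] yaw -13.41 tilt [-0.029 -0.003] open 0.6 ff 0.0 F [0.8 0.1 0.3] q [ 0.95  0.66 -0.53  1.63  0.4   0.98 -1.53]
shift [ 0.022 -0.023  0.857] turnz -0.0
```

```bash
P="python3 -m pendant"
$P '[0.6,0,-0.015,0.4,0,0.018,0, 0.6,0,-0.015,0.4,0,0.018,0, 0.6,0,-0.015,0.84,0,0.018,0, 0.6,0,-0.015,0.84,0,0.018,0, 0.6,0,-0.015,0.84,0,0.018,0, 0.6,0,-0.015,0.84,0,0.018,0]' 
python3 -c "
from h import *
st();go((.4323,-.393,.131,-13.4))"
```

```text
clock: 46.3
tool_pos: [0.4278, -0.3936, 0.1331]
eef_rot: [0.993, -0.117, -0.001, 0.005]
contact_force: [1.2, 0.6, -0.0]
opening: 0.6
finger_force: 0.0
t 46.3 tcp [ 0.4278 -0.3936  0.1331] yaw -13.46 tilt [-0.004 -0.009] open 0.6 ff 0.0 F [ 1.2  0.6 -0. ] q [ 0.91  0.8  -0.44  1.79  0.53  0.67 -1.64]
shift [ 0.028 -0.011  0.014] turnz -0.001
```

```bash
P="python3 -m pendant"
$P '[0.6,0.028,-0.005,0.01,0,0,0, 0,0.028,-0.005,0.01,0,0,0, 0,0.028,-0.005,0.01,0,0,0, 0,0.028,-0.005,0.01,0,0,0, 0,0.028,-0.005,0.01,0,0,0, 0,0.028,-0.005,0.01,0,0,0, 0,0.028,-0.005,0.01,0,0,0, 0,0.028,-0.005,0.01,0,0,0, 0,0.028,-0.005,0.01,0,0,0]' 55
$P '[0,-0.15,0,-0.3,0,0,0, 0,-0.15,0,-0.3,0,0,0, 0,-0.15,0,-0.3,0,0,0, 0,-0.4,0,-0.85,0,0,0, 0,-0.4,0,-0.85,0,0,0, 0,-0.4,0,-0.85,0,0,0, 0,-0.4,0,-0.85,0,0,0, 0,-0.4,0,-0.85,0,0,0]'
python3 -c "
from h import *
st();snap('wrist','w25.png')"
```

```text
clock: 47.2
tool_pos: [0.4305, -0.3933, 0.1301]
eef_rot: [0.993, -0.117, -0.002, 0.004]
contact_force: [-0.7, -1.0, -1.7]
opening: 0.098
finger_force: 54.9
clock: 48.0
tool_pos: [0.3727, -0.3777, 0.2563]
eef_rot: [0.993, -0.117, -0.003, 0.003]
contact_force: [0.4, 0.2, -2.0]
opening: 0.097
finger_force: 54.9
t 48.0 tcp [ 0.3727 -0.3777  0.2563] yaw -13.43 tilt [-0.007 -0.006] open 0.097 ff 54.9 F [ 0.4  0.2 -2. ] q [ 1.04  0.58 -0.56  1.82  0.41  0.86 -1.52]
```

```bash
P="python3 -m pendant"
$P '[0,0,0,-0.1,0,0,-0.63, 0,0,0,-0.1,0,0,-0.63, 0,0,0,-0.1,0,0,-0.63, 0,0,0,-0.1,0,0,-0.63, 0,0,0,-0.1,0,0,-0.63, 0,0,0,-0.1,0,0,-0.63, 0,0,0,-0.1,0,0,-0.63, 0,0,0,-0.1,0,0,-0.63]' >/dev/null
$P '[0,0,0,0,0,0,-0.63, 0,0,0,0,0,0,-0.63, 0,0,0,0,0,0,-0.63, 0,0,0,0,0,0,-0.63, 0,0,0,0,0,0,-0.63, 0,0,0,0,0,0,-0.63, 0,0,0,0,0,0,-0.63, 0,0,0,0,0,0,-0.63, 0,0,0,0,0,0,-0.63]' >/dev/null
python3 -c "
from h import *
st();go((.4535,-.4209,.265,100.3),(.5617,-.4012,.265,100.3))"
```

```text
t 49.8 tcp [ 0.3731 -0.378   0.2723] yaw 99.76 tilt [-0.006 -0.007] open 0.097 ff 54.9 F [ 0.3  0.4 -1.8] q [ 1.32  0.73 -1.11  1.78  0.74  1.12  0.13]
shift [-0.373  0.48   0.048] turnz -0.006
shift [0.    0.733 0.   ] turnz -0.0
```

```bash
P="python3 -m pendant"
$P '[0,-0.37,0.48,0,0,0,-0.006, 0,-0.37,0.48,0,0,0,-0.006, 0,-0.37,0.48,0,0,0,-0.006, 0,-0.37,0.48,0,0,0,-0.006, 0,-0.37,0.48,0,0,0,-0.006]' >/dev/null
$P '[0,0,0.3,0,0,0,0, 0,0,0.3,0,0,0,0, 0,0,0.73,0,0,0,0, 0,0,0.73,0,0,0,0, 0,0,0.73,0,0,0,0, 0,0,0.73,0,0,0,0]'
python3 - <<'E'
from h import *
st();go((.5617,-.4012,.212,100.3));snap('wrist','w26.png');a=snap('scene','sc26.png');b=snap('side','sd26.png')
# where is the bar? dark/bright check: bright blob near predicted bar ends in side and scene
for s,n in((a,'scene'),(b,'side')): print(n,[proj(s,p).round(1).tolist() for p in[(.556-.055*-.179,-.37-.055*.984,.282),(.556-.055*.179,-.37+.055*.984,.282),(.556,-.37,.285),(.5175,-.377,.242)]])
cv2.imwrite('pics/m26.png',np.hstack([cv2.resize(a['img'][230:370,190:350],(400,350)),cv2.resize(b['img'][60:200,320:480],(400,350))])[:,:,::-1])
E
```

```text
clock: 50.85
tool_pos: [0.5601, -0.4004, 0.272]
eef_rot: [0.639, 0.769, -0.005, -0.0]
contact_force: [-0.6, 0.3, -2.4]
opening: 0.103
finger_force: 54.7
t 50.9 tcp [ 0.5601 -0.4004  0.272 ] yaw 100.49 tilt [-0.007 -0.008] open 0.103 ff 54.7 F [-0.6  0.3 -2.4] q [ 0.99  0.91 -1.02  1.28  0.77  1.35  0.17]
shift [-0.004  0.013  0.4  ] turnz 0.002
scene [[240.0, 307.0], [264.3, 266.5], [252.4, 285.5], [240.4, 287.1]]
side [[381.7, 81.7], [367.7, 99.2], [374.9, 89.3], [386.5, 105.4]]
```

```bash
P="python3 -m pendant"
$P '[0,0,0.013,0.15,0,0,0, 0,0,0.013,0.3,0,0,0, 0,0,0.013,0.38,0,0,0, 0,0,0.013,0.38,0,0,0, 0,0,0.013,0.38,0,0,0]'
$P '[0,0,0,0.02,0,0,0, 0,0,0,0.02,0,0,0, 0,0,0,0.02,0,0,0]'
python3 -c "from h import *;st()"
```

```text
clock: 51.5
tool_pos: [0.5628, -0.4008, 0.2158]
eef_rot: [0.64, 0.769, -0.004, 0.001]
contact_force: [-0.7, 0.5, -2.6]
opening: 0.098
finger_force: 54.8
clock: 51.8
tool_pos: [0.563, -0.4005, 0.2127]
eef_rot: [0.64, 0.769, -0.005, 0.001]
contact_force: [-0.4, -0.1, -2.9]
opening: 0.102
finger_force: 54.8
t 51.8 tcp [ 0.563  -0.4005  0.2127] yaw 100.49 tilt [-0.005 -0.008] open 0.102 ff 54.8 F [-0.4 -0.1 -2.9] q [ 0.98  0.97 -0.99  1.35  0.82  1.26  0.13]
```

```bash
P="python3 -m pendant"
$P '[0,0,0,0.02,0,0,0, 0,0,0,0.02,0,0,0, 0,0,0,0.02,0,0,0]'
$P '[0,0,0,0.02,0,0,0, 0,0,0,0.02,0,0,0, 0,0,0,0.02,0,0,0]'
```

```text
clock: 52.1
tool_pos: [0.5632, -0.4006, 0.2097]
eef_rot: [0.64, 0.769, -0.004, 0.001]
contact_force: [-0.0, -0.4, 0.2]
opening: 0.098
finger_force: 54.7
clock: 52.4
tool_pos: [0.5634, -0.4007, 0.208]
eef_rot: [0.64, 0.769, -0.004, 0.001]
contact_force: [-1.6, -1.3, 8.7]
opening: 0.096
finger_force: 54.7
```

Contact came exactly at the expected height, so the bar is on the arm. I ease up, open and rise.

```bash
P="python3 -m pendant"
$P '[0.05,0,0,-0.01,0,0,0, 0.15,0,0,-0.01,0,0,0, 0.25,0,0,-0.01,0,0,0, 0.35,0,0,-0.01,0,0,0, 0.4,0,0,-0.01,0,0,0, 0.4,0,0,-0.01,0,0,0, 0.4,0,0,-0.01,0,0,0]'
$P '[0.4,0,0,-0.15,0,0,0, 0.4,0,0,-0.3,0,0,0, 0.4,0,0,-0.6,0,0,0, 0.4,0,0,-0.9,0,0,0, 0.4,0,0,-0.9,0,0,0]'
$P '[0.4,-0.3,-0.9,0,0,0,0, 0.4,-0.3,-0.9,0,0,0,0, 0.4,-0.3,-0.9,0,0,0,0, 0.4,-0.3,-0.9,0,0,0,0, 0.4,-0.3,-0.9,0,0,0,0]' >/dev/null
python3 - <<'E'
from h import *
st();a=snap('scene','sc27.png');b=snap('side','sd27.png');snap('wrist','w27.png')
o,p=load('scene0.png'),load('side0.png')
c=np.array([.556,-.37]);ar=np.array([.984,.179]);ba=np.array([-.179,.984])
for n,s,z in(('scene',a,o),('side',b,p)):
    d=np.abs(s['img'].astype(int)-z['img']).sum(2)
    for k,h,w in(('bar+',.234,.04),('bar-',.234,-.04),('bar--',.234,-.075)):
        q=np.r_[c+ba*w,h];u,v=proj(s,q).round().astype(int);print(n,k,(u,v),'now',s['img'][v,u],'was',z['img'][v,u])
    # old basket place: table now?
    u,v=proj(s,(.4615,-.4,.0)).round().astype(int);print(n,'oldplace now',s['img'][v,u],'was',z['img'][v,u])
E
```

```text
clock: 53.1
tool_pos: [0.5627, -0.4005, 0.2074]
eef_rot: [0.639, 0.769, -0.005, 0.0]
contact_force: [2.1, 0.5, 0.1]
opening: 0.398
finger_force: 0.0
clock: 53.6
tool_pos: [0.5665, -0.3989, 0.3499]
eef_rot: [0.64, 0.769, -0.002, 0.006]
contact_force: [0.4, -0.8, -0.5]
opening: 0.399
finger_force: 0.0
t 54.1 tcp [ 0.4378 -0.4691  0.3433] yaw 100.35 tilt [-0.006 -0.007] open 0.402 ff 0.0 F [0.9 0.1 0.5] q [ 1.24  0.79 -1.09  1.34  0.7   1.41  0.36]
scene bar+ (np.int64(263), np.int64(281)) now [240 239 241] was [199 197 197]
scene bar- (np.int64(247), np.int64(310)) now [243 240 242] was [194 191 190]
scene bar-- (np.int64(239), np.int64(323)) now [210 206 207] was [63 63 64]
scene oldplace now [215 211 211] was [244 241 244]
side bar+ (np.int64(369), np.int64(111)) now [173 166 162] was [51 61 77]
side bar- (np.int64(379), np.int64(98)) now [177 169 166] was [46 59 81]
side bar-- (np.int64(383), np.int64(93)) now [42 54 74] was [43 55 75]
side oldplace now [155 150 145] was [82 79 78]
```

```bash
P="python3 -m pendant"
$P '[0.4,-0.3,-0.6,0,0,0,0, 0.4,-0.3,-0.6,0,0,0,0, 0.4,-0.3,-0.6,0,0,0,0, 0.4,-0.3,-0.6,0,0,0,0, 0.4,-0.3,-0.6,0,0,0,0, 0.4,-0.3,-0.6,0,0,0,0, 0.4,-0.3,-0.6,0,0,0,0, 0.4,-0.3,-0.6,0,0,0,0, 0.4,-0.3,-0.6,0,0,0,0, 0.4,-0.3,-0.6,0,0,0,0]' >/dev/null
python3 - <<'E'
from h import *
st();a=snap('scene','sc28.png');b=snap('side','sd28.png')
z=load('side0.png')
c=np.array([.556,-.37]);ba=np.array([-.179,.984]);ar=np.array([.984,.179])
for n,s in(('scene',a),('side',b)):
    print(n,'along',[int(s['img'][tuple(proj(s,np.r_[c+ba*w,.234]).round().astype(int)[::-1])].mean()) for w in np.arange(-.075,.076,.01)])
    for w in(-.045,.045):
        print(n,w,'vert',[int(s['img'][tuple(proj(s,np.r_[c+ba*w,h]).round().astype(int)[::-1])].mean()) for h in np.arange(.2,.27,.005)])
# motion between frames
for f,g in(('sc27.png','sc28.png'),('sd27.png','sd28.png')):
    s=load(f);t=load(g);u,v=proj(s,np.r_[c,.12]).round().astype(int);print('moved px',int((np.abs(s['img'][v-20:v+20,u-20:u+20].astype(int)-t['img'][v-20:v+20,u-20:u+20]).sum(2)>60).sum()))
for x,y,h in((.6624,.0635,.092),(.6616,-.0228,.112),(.6588,-.1038,.132)):
    print('neck',[int(s['img'][tuple(proj(s,(x,y,h-.005)).round().astype(int)[::-1])].mean()) for s in(a,b)])
E
```

```text
t 55.2 tcp [ 0.3587 -0.5289  0.3447] yaw 100.51 tilt [-0.005 -0.008] open 0.399 ff 0.0 F [-0.7  0.6  0.1] q [ 1.41  0.79 -1.1   1.35  0.71  1.41  0.51]
scene along [208, 213, 249, 240, 240, 239, 242, 243, 242, 238, 241, 238, 242, 215, 198, 202]
scene -0.045 vert [73, 64, 136, 136, 246, 242, 240, 240, 215, 215, 194, 198, 199, 204, 200]
scene 0.045 vert [116, 76, 62, 200, 253, 247, 244, 242, 235, 219, 216, 203, 200, 200, 206]
side along [55, 57, 78, 171, 170, 173, 166, 169, 170, 166, 155, 171, 168, 105, 81, 71]
side -0.045 vert [76, 75, 76, 75, 77, 121, 155, 156, 83, 103, 104, 102, 104, 103, 102]
side 0.045 vert [82, 81, 84, 88, 78, 83, 146, 168, 157, 134, 75, 74, 58, 58, 58]
moved px 103
moved px 128
neck [55, 51]
neck [54, 50]
neck [58, 50]
```

```bash
P="python3 -m pendant"
$P '[0.4,0,0,0,0,0,0, 0.4,0,0,0,0,0,0, 0.4,0,0,0,0,0,0, 0.4,0,0,0,0,0,0, 0.4,0,0,0,0,0,0, 0.4,0,0,0,0,0,0, 0.4,0,0,0,0,0,0, 0.4,0,0,0,0,0,0, 0.4,0,0,0,0,0,0, 0.4,0,0,0,0,0,0]' >/dev/null
python3 - <<'E'
from h import *
F=[]
for i in range(5):
    F.append((snap('scene')['img'].astype(int),snap('side')['img'].astype(int)))
for k in range(2):
    print([[int((np.abs(F[j][k]-F[0][k]).sum(2)>t).sum()) for t in(30,60)] for j in range(1,5)])
s=r.get_state();print(s['clock'],np.round(s['contact_force'],1))
E
```

```text
[[25, 0], [23, 1], [22, 0], [26, 0]]
[[0, 0], [0, 0], [0, 0], [0, 0]]
56.85 [-0.3  0.6 -0.1]
```

```bash
python3 -c "from h import *;print(r.finish_job())"
```

```text
the job is handed in; nothing more can be done
None
```

The job is handed in at about 57 s of the 210 s, with no verdict returned: necks 2, 3 and 4 stand in pockets 2–4, pocket 1 is empty because there was no 66 mm neck, both gates are in the tall bin, both covers are flat in the low tray, the basket hangs still on the hook, and I left the bystanders alone, though I did not re-measure them.

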